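Step a displacement calibrator four clicks and lock it

ROBOT

A 7-joint arm with a two-finger parallel gripper is mounted at the origin on the work surface. World frame = base frame: x ahead of the robot, y to its left, z up, the work surface at z = 0. Lengths are in m, angles in degrees, forces in N, time in s.
With the tool pointing down it reaches from about 0.425 to 0.875 m from the base axis. Payload 8.4 kg.
Tool frame: the origin (TCP) lies at the very end of the fingers, on their centre line; the grasp point (between the pads) lies 19 mm behind it; z points along the fingers, y is the direction in which the jaws open and shut (so a half turn about z gives the same grasp; the last joint's range is limited). The gripper opens to 87 mm and grips with 3 to 60 N. Pads are 19 mm wide; open, the fingers measure 117 mm over their backs; the gripper's body (75 mm by 190 mm) begins 51 mm behind the grasp point.
Start: joints at [-71.287, 19.091, 2.286, 83.961, -0.768, 76.965, -3.352], TCP at [0.268, 0.592, 0.193] pointing down, gripper open.
Joint ranges: [-147.57, 147.57], [-21.85, 119.76], [-74.77, 79.35], [14.55, 137.4], [-85.83, 265.84], [4.83, 119.75], [-152.11, 152.11]. Speed limits (degrees/s): [127.2, 127.2, 159.86, 159.86, 180, 180, 180].

INTERFACE

Orientations are given as [roll, pitch, yaw] about the fixed x, y, z axes, in that order (R = Rz(yaw) Ry(pitch) Rx(roll)).
In Python, from workcell import r gives the robot as it stands. The module is installed in compiled form; this text tells all that it offers.
- The arm moves only by the tool carry_out, never from a script. Its argument "commands" is text: rows parted by semicolons, each of 5 numbers parted by spaces: the gripper command: -1 is shut, 1 is fully open, values between are in proportion, then the shift along the tool's x, y, z in units of 50 mm (1.0 is 50 mm), then the turn about the tool's z in units of 8 degrees (1.0 is 8 degrees). In form: gripper tx ty tz yaw; .... A call has 1 to 8 rows; each row shifts and turns the pose as measured when the row begins, along the tool's axes as they then stand; what a row does not reach is not made up. A row lasts 1/10 s, in which the tool goes at most 50 mm and 8.59 degrees, less where a joint would pass 70% of its speed; a pose out of reach is approached as far as the arm can. A call is refused whole if a number of a shift passes 1 or a number of a turn 1, either way. A call with a gripper value outside its range is refused whole. The fingers move at their own pace and stop on an object; "force" is the grip in N (left out, the last holds). Time passes only in rows, so rows that do not move let the fingers close. It gives the time, the measured TCP pose, the force and the opening at its end, in the units of the state.
- r.read_state(): the state, without advancing time (a new reading comes with each control period).
- r.camera(name): name is "scene" or "top" or "wrist"; returns the picture (400x640x3 uint8, blue, green, red); there is no depth.
- r.calibration(name): a dict with "K" (3x3 intrinsics, pixels), "camera_from_world" (4x4, takes a point from world to camera coordinates); the wrist camera has in their place "T_tool_cam" (4x4, takes a point from camera to tool coordinates, whose origin is the TCP and whose axes are the flange's). Camera axes: x right, y down, z forward; pixel columns grow to the right and rows downward; lengths in m; the calibration is good to about 2 mm. A picture is of the moment at which its call begins: read the wrist's pose just before it. calibration takes no time and is no camera call.
- r.hand_in(): hands the job in, once; it reports no verdict.
The state is a dict: "t": time; "joint_positions": joint angles; "qd": joint speeds; "effort": joint torques, N m; "tool_pos": TCP position; "ee_rot": TCP orientation; "force": force on the tool from outside, world axes, zero at the start; "wrist_torque": the same for the moment, N m; "finger_gap": opening from 0.0 (shut) to 1.0 (fully open).
Only numpy, scipy, OpenCV 4.12 (cv2) and the standard library are available. Lean on these libraries where they do the work, as an engineer would, in place of code of your own. Each camera call takes 0.05 s, during which the arm holds its last target.

TASK

The transducer in the calibration stand is to be moved on to its next calibration point: turn the click-stop knob on top of the stand clockwise by exactly four clicks and let go of it. Then swing the spindle lock lever over to its far stop, so that the setting is held, and leave everything released. Handle the stand with a light grip and leave the small parts around it where they are.

Things in the scene. Friction and masses are not known exactly. Their poses are not given: they have to be found in the camera images.
- stand: Calibration stand, grey C-frame bolted to the bench: base 100 x 150 mm, 22 mm high, column 42 x 36 mm at the stand's +y end, arm 36 mm wide with its top 110 mm above the bench, reaching over a small upright transducer. Origin on the bench, on the upright spindle axis, which transducer, spindle, lock ring, thimble and knob share. z up; nothing on the stand is taller than the knob.
- knob_axis (a point): Where to grip the click-stop knob: a fixed point on the spindle axis, 167 mm above the bench. The knob is a ribbed aluminium cylinder 32 mm across, 145 to 173 mm above the bench, that turns about the upright axis at a fixed height, without end and without pointer. It may be let go and gripped again as often as wanted.
- thimble_axis (a point): Fixed point on the axis, level with the top of the thimble, 143 mm above the bench: a graduated aluminium drum 38 mm across under the knob, turned by it. Its click stops are evenly spaced, roughly 25 to 40 degrees apart, and must be felt: the torque climbs to about 0.25 N m, then falls away as the thimble snaps into the next stop. A click not completed falls back when the knob is let go.
- spindle: Steel spindle, 8 mm across, under the arm; origin at the centre of its lower tip, about 62 mm above the bench. It moves down only 0.05 mm per click of the knob clockwise (seen from above), too little to see. The knob has 10 degrees of free play on its shaft: after each snap it turns almost freely for about that much before the torque climbs again.
- lock (a joint): Spindle lock lever, angle in rad about the spindle axis, growing anticlockwise seen from above: 0 to 0.2 at the start (open), 1.05 at its far stop (locked). It needs about 1.5 N at the tab and stays where it is left.
- lock_tab (a point): Centre of the upright tab on the end of the lock lever: 8 mm (radial) x 9 mm x 21 mm high, 41 mm out from the axis, 114 to 135 mm above the bench. The flat lever, 114 to 119 mm up, joins it to the lock ring (29 mm across) under the thimble. In the stand's frame the tab lies at azimuth -120 degrees (from x towards y) at joint 0 and -60 degrees at 1.05: it swings away from the robot.
- core_a: Dark grey ferrite E core, 21 x 42 mm, 15 mm high, lying on the bench beside the stand, a bystander. Origin at the centre of its underside.
- core_b: Another such E core lying on the bench in front of the stand, a bystander. Origin at the centre of its underside.
- bobbin: Cream plastic coil former, 30 x 34 mm, 26 mm high, standing on the bench behind the stand, a bystander. Origin at the centre of its underside.

How it is judged (in metres and radians):
On the way, in this order (a step that is already met when the one before it is completed fails the run):
1. the knob has been turned on by four clicks and let go (distance of spindle from where it was at the start of the episode between 0.000175 and 0.000225 m and z of spindle in the frame of stand below 0.06195 m and contact force between the fingers and stand below 0.1 N), for 0.2 s.
2. the lock lever has been swung to its far stop (value of joint lock above 0.9 rad), for 0.1 s.
At the end, for the whole second after the job is handed in: The spindle rests exactly four clicks (0.2 mm) lower than at the start (within half a click), and the lock lever is within 0.15 rad of its far stop, with everything let go (distance of spindle from where it was at the start of the episode between 0.000175 and 0.000225 m and z of spindle in the frame of stand below 0.06195 m and value of joint lock above 0.9 rad); the robot touches nothing.
It fails at once if the stand was handled roughly: more than 70 N from the fingers, both sides of a grip added up (a grip of 35 N) (contact force between the fingers and stand above 70 N).
It fails at once if a small part beside the stand was shifted by more than 20 mm (distance of any of core_a, core_b, bobbin from where it was at the start of the episode above 0.02 m).
It also fails if it takes over 72 s, if anything falls off the work surface, if the arm or the gripper's body presses on something with over 40 N, if the wrist force passes 120 N, or if a joint passes its speed limit or range.

## Working session

There is one attempt and no reset: what is moved stays moved. The work goes in short steps, Python scripts to look and compute and a tool call to move; the robot and the scene stay as the last step left them, time stands still between calls to the robot, and variables do not carry over. Pictures are saved under pics/ and viewed, and the job is handed in when it is done.

Besides the shell and the picture viewer there is one more tool, called after "Emit:" as name(argument=value, ...) on one line, values as JSON. carry_out: Moves the arm, as the interface text tells. Its arguments: {"type":"object","properties":{"commands":{"type":"string"},"force":{"type":"number"}},"required":["commands"]}

```bash
mkdir -p pics; ls; python3 - <<'E'
from workcell import r
import cv2
print(r.read_state())
for n in("scene","top","wrist"):
    cv2.imwrite(f"pics/{n}0.png",r.camera(n)); print(n,r.calibration(n))
E
```

```text
pics
{'t': 0.0, 'joint_positions': array([-71.28685949,  19.13138312,   2.28549978,  84.01134798,
        -0.76669663,  76.96604665,  -3.35255154]), 'qd': array([-0.01065924,  0.00202346,  0.08718787, -0.0963343 , -0.00861813,
        0.15374737,  0.00214218]), 'effort': array([-6.47490151e-05, -6.56340551e+01,  1.33512978e+00, -4.03811538e+01,
       -5.98838856e-02,  4.48710343e-02,  1.30921658e-04]), 'tool_pos': array([0.2683156 , 0.59146189, 0.19246131]), 'ee_rot': array([-1.79906766e+02,  7.66785032e-03,  1.55600778e+02]), 'force': array([-0.74884021, -0.41175845, -0.17504683]), 'wrist_torque': array([-0.02384079,  0.05400951, -0.0327191 ]), 'finger_gap': 1.000607752264126}
scene {'K': array([[441.76653709,   0.        , 317.03834262],
       [  0.        , 441.76653709, 201.58974121],
       [  0.        ,   0.        ,   1.        ]]), 'camera_from_world': array([[ 0.71425671,  0.69955015,  0.02160895, -0.43734703],
       [ 0.47537319, -0.46224387, -0.74856592, -0.17097728],
       [-0.5136708 ,  0.54494055, -0.66270816,  1.11621107],
       [ 0.        ,  0.        ,  0.    
[... 276 characters left out ...]
[-0.98372425,  0.01485111, -0.17906992,  0.57520574],
       [ 0.17950577,  0.03676037, -0.98306986,  0.80522819],
       [ 0.        ,  0.        ,  0.        ,  1.        ]])}
wrist {'K': array([[343.30819969,   0.        , 320.60675083],
       [  0.        , 343.30819969, 194.94750249],
       [  0.        ,   0.        ,   1.        ]]), 'T_tool_cam': array([[ 1.14225067e-03, -9.53638843e-01, -3.00951244e-01,
         8.31927767e-02],
       [ 9.99999340e-01,  1.12621611e-03,  2.26769247e-04,
        -9.45596160e-04],
       [ 1.22680177e-04, -3.00951305e-01,  9.53639501e-01,
        -1.90360110e-01],
       [ 0.00000000e+00,  0.00000000e+00,  0.00000000e+00,
         1.00000000e+00]])}
```

View pics/scene0.png

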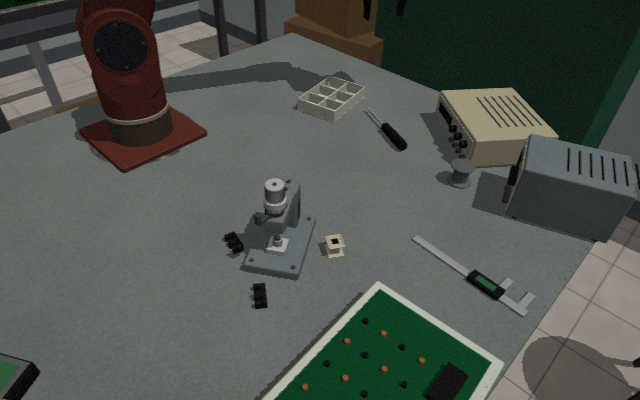

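View pics/top0.png

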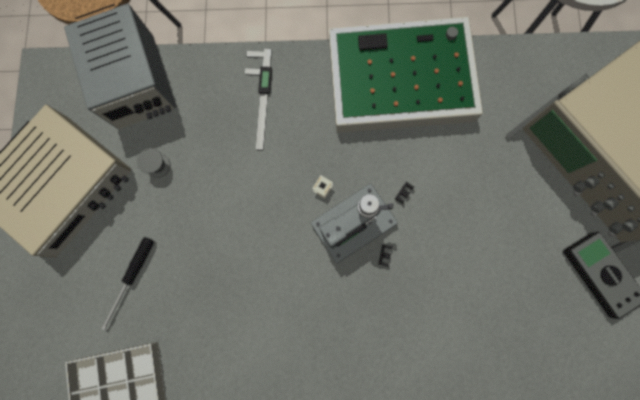

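View pics/wrist0.png

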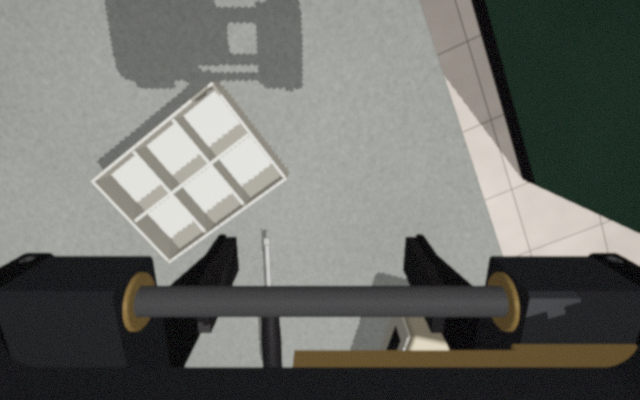

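```bash
python3 - <<'E'
import cv2
a=cv2.imread("pics/top0.png")[160:280,290:430]; cv2.imwrite("pics/topc.png",cv2.resize(a,None,fx=5,fy=5,interpolation=cv2.INTER_CUBIC))
a=cv2.imread("pics/scene0.png")[165:315,215:355]; cv2.imwrite("pics/scenec.png",cv2.resize(a,None,fx=4,fy=4,interpolation=cv2.INTER_CUBIC))
E
```

```text
(no output)
```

View pics/topc.png

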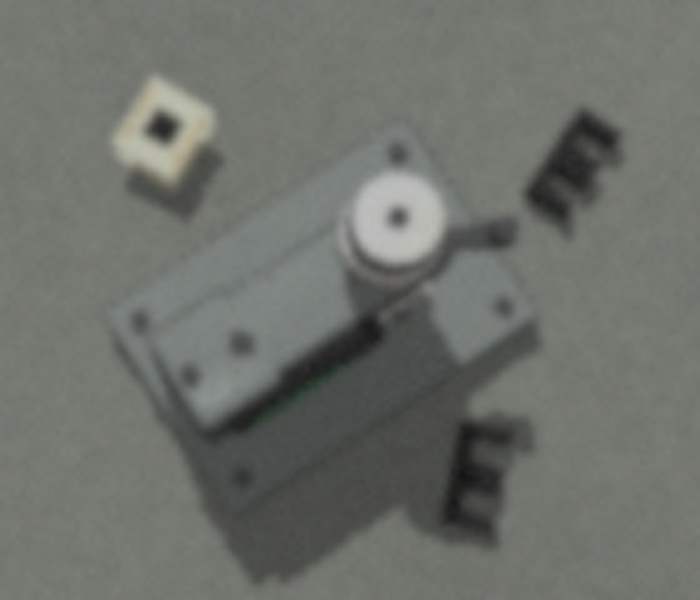

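View pics/scenec.png

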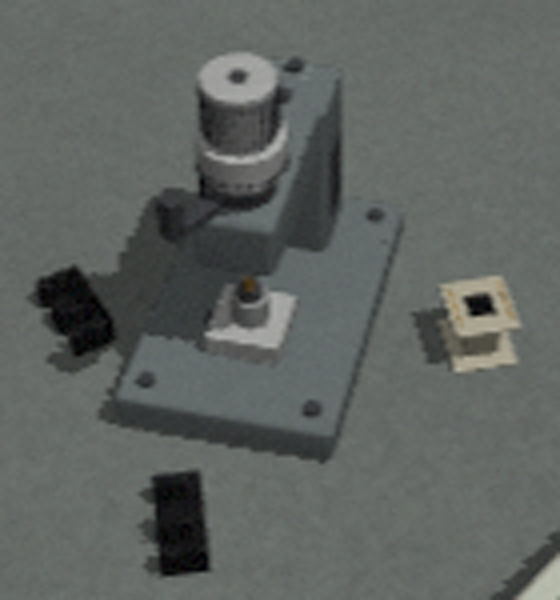

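```bash
cat > h.py <<'E'
import numpy as np
from workcell import r
def ray(n,u,v):
    c=r.calibration(n);K=c["K"];T=np.array(c["camera_from_world"]);R=T[:3,:3]
    return -R.T@T[:3,3], R.T@np.linalg.solve(K,[u,v,1])
def atz(n,u,v,z):
    o,d=ray(n,u,v); return o+d*(z-o[2])/d[2]
def px(n,p):
    c=r.calibration(n);T=np.array(c["camera_from_world"]);q=c["K"]@(T[:3,:3]@np.array(p)+T[:3,3]);return q[:2]/q[2]
E
python3 - <<'E'
from h import *
k=atz("top",369.4,203.4,.173);k2=atz("scene",274.4,184.2,.173)
print(k,k2)
t=atz("top",290+505/5,160+232/5,.135);t2=atz("scene",215+172/4,165+197/4,.135);print("tab",t,t2)
# base bolt holes z=.022 top
for u,v in((398,153),(503,307),(140,320),(242,478)): print(atz("top",290+u/5,160+v/5,.022))
# cores, bobbin
for u,v,z in((575,165,.015),(480,480,.015),(163,125,.026)): print(atz("top",290+u/5,160+v/5,z))
print("arm corners z .11",atz("top",290+150/5,160+335/5,.11),atz("top",290+210/5,160+425/5,.11),atz("top",290+240/5,160+345/5,.11),atz("top",290+190/5,160+375/5,.11))
E
```

```text
[ 0.54292421 -0.03203471  0.173     ] [ 0.54282472 -0.03172756  0.173     ]
tab [ 0.54334509 -0.07288176  0.135     ] [ 0.54561853 -0.07126341  0.135     ]
[ 0.59477596 -0.04477946  0.022     ]
[ 0.53071413 -0.0852378   0.022     ]
[0.52729701 0.06156122 0.022     ]
[0.46321832 0.0211554  0.022     ]
[ 0.58998483 -0.11773553  0.015     ]
[ 0.46181084 -0.07434496  0.015     ]
[0.60722176 0.051365   0.026     ]
arm corners z .11 [0.51113943 0.05412267 0.11      ] [0.47818621 0.03266262 0.11      ] [0.5070789  0.02137794 0.11      ] [0.49636758 0.03969439 0.11      ]
```

Emit:
carry_out(commands="1 0 0 -0.8 0; 1 0 0 -0.8 0; 1 -0.7 -0.63 0 0; 1 -0.7 -0.63 0 0; 1 -0.7 -0.63 0 0", force=25)

```text
t: 0.65
tool_pos: [0.3212, 0.4639, 0.2722]
ee_rot: [-179.6, -0.1, 156.3]
force: [0.8, 0.0, 0.2]
finger_gap: 0.997
```

```bash
python3 -c "
from workcell import r
s=r.read_state();print(s['joint_positions'],s['ee_rot'],s['tool_pos'])"
```

```text
[-64.6155467    7.59772151   5.42652559  88.93548801  -0.773918
  83.87176264   7.10860253] [-1.79638540e+02 -9.80028672e-02  1.56257243e+02] [0.32116204 0.46386065 0.2722038 ]
```

Emit:
carry_out(commands="1 -0.7 -0.63 0 0; 1 -0.7 -0.63 0 0; 1 -0.7 -0.63 0 0; 1 -0.7 -0.63 0 0; 1 -0.7 -0.63 0 0; 1 -0.7 -0.63 0 0; 1 -0.7 -0.63 0 0; 1 -0.7 -0.63 0 0")

```text
t: 1.45
tool_pos: [0.479, 0.1048, 0.2727]
ee_rot: [-179.8, -0.2, 156.3]
force: [1.8, 0.1, -0.1]
finger_gap: 1.0
```

Emit:
carry_out(commands="1 0 0 0 -1; 1 0 0 0 -1; 1 0 0 0 -1; 1 0 0 0 -1;1 0 0 0 0")

```text
t: 1.95
tool_pos: [0.481, 0.0944, 0.2724]
ee_rot: [-179.8, -0.3, -171.4]
force: [-0.7, 0.3, -0.3]
finger_gap: 1.003
```

```bash
cat >> h.py <<'E'
def delta(x,y,z):
    from scipy.spatial.transform import Rotation as R
    s=r.read_state(); d=R.from_euler('xyz',s['ee_rot'],degrees=True).inv().apply(np.array([x,y,z])-s['tool_pos'])
    print('pos',s['tool_pos'].round(4),'rot',s['ee_rot'].round(2),'q',s['joint_positions'].round(1),'units',(d/.05).round(3))
E
python3 -c "
from h import *
delta(.5428,-.032,.22)"
```

```text
pos [0.481  0.0944 0.2724] rot [-179.81   -0.28 -171.38] q [-44.1  -2.6  26.9  99.2   1.4  83.5  81.3] units [-0.848 -2.681  1.052]
```

Emit:
carry_out(commands="1 -0.28 -0.89 0.2 0; 1 -0.28 -0.89 0.2 0; 1 -0.28 -0.89 0.2 0;1 0 0 0 0;1 0 0 0 0")

```text
t: 2.45
tool_pos: [0.5437, -0.0337, 0.2411]
ee_rot: [-179.8, -0.2, -172.3]
force: [0.9, 0.9, 0.6]
finger_gap: 0.997
```

```bash
python3 -c "
from h import *
delta(.5428,-.032,.2)
import cv2
cv2.imwrite('pics/w1.png',r.camera('wrist'));cv2.imwrite('pics/s1.png',cv2.resize(r.camera('scene')[100:300,170:420],None,fx=3,fy=3))"
```

```text
pos [ 0.5437 -0.0337  0.2411] rot [-179.81   -0.25 -172.33] q [-34.9   5.6  36.6  95.9  -3.2  79.8  99.8] units [0.01  0.038 0.822]
```

View pics/w1.png

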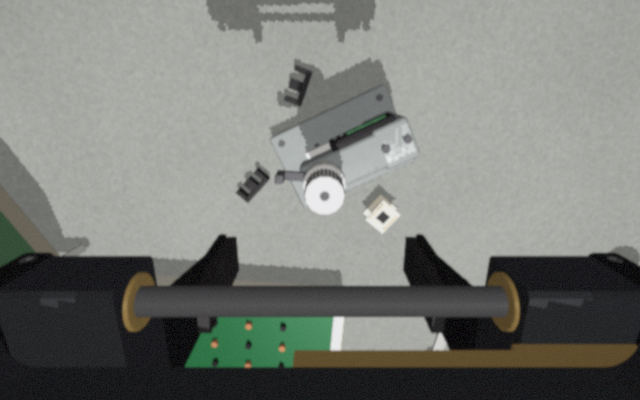

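View pics/s1.png

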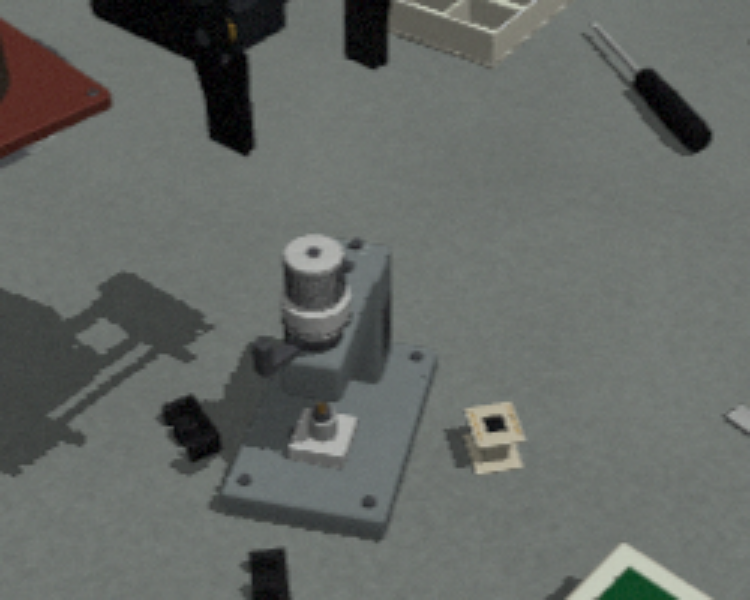

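```bash
python3 -c "
from h import *
from scipy.spatial.transform import Rotation as R
s=r.read_state()
print(px('scene',s['tool_pos']),px('top',s['tool_pos']), s['tool_pos'])
c=r.calibration('wrist');T=np.array(c['T_tool_cam']);Rt=R.from_euler('xyz',s['ee_rot'],degrees=True).as_matrix()
o=Rt@T[:3,3]+s['tool_pos'];d=Rt@T[:3,:3]@np.linalg.solve(c['K'],[324,196,1]);print(o,d,o+d*(.173-o[2])/d[2])
import cv2
a=r.camera('scene');cv2.imwrite('pics/s2.png',a)
a=r.camera('top');cv2.imwrite('pics/t2.png',a)
"
```

```text
[272.07544688 149.30125532] [373.34957418 195.54306704] [ 0.54358444 -0.03315395  0.24145267]
[ 0.46140057 -0.04467007  0.43212482] [ 0.29648896  0.04807394 -0.95388169] [ 0.54194268 -0.03161064  0.173     ]
```

View pics/s2.png

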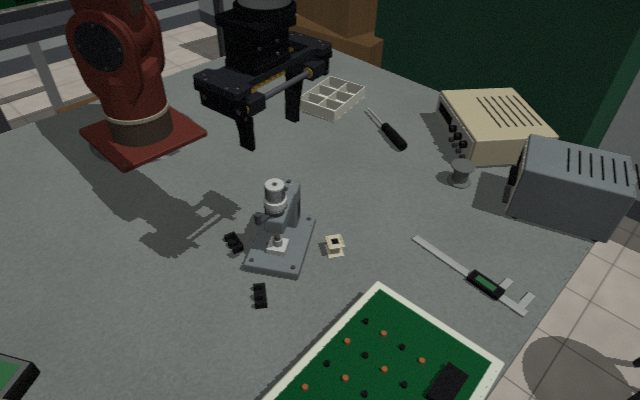

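View pics/t2.png

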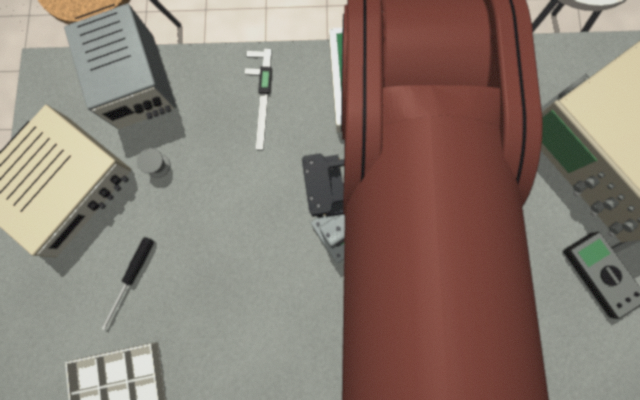

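```bash
python3 -c "
from h import *
from scipy.spatial.transform import Rotation as R
s=r.read_state();Rt=R.from_euler('xyz',s['ee_rot'],degrees=True).as_matrix()
import cv2
im=cv2.imread('pics/s2.png')[60:200,180:360]
im=cv2.resize(im,None,fx=4,fy=4)
for y in(-.0585,-.0435,0,.0435,.0585):
  for x in(-.0095,.0095):
    p=px('scene',s['tool_pos']+Rt@[x,y,0]);print(y,p)
    cv2.circle(im,tuple(int(a) for a in (p-[180,60])*4),2,(0,0,255),-1)
cv2.imwrite('pics/s2c.png',im)
"
```

```text
-0.0585 [250.49386671 169.98846225]
-0.0585 [240.60036324 164.93326342]
-0.0435 [257.72236916 164.9471924 ]
-0.0435 [247.8787563  160.02978033]
0 [277.53810569 151.12739003]
0 [267.84550971 146.57809713]
0.0435 [295.80451957 138.38810934]
0.0435 [286.26965239 134.16567705]
0.0585 [301.77653855 134.22313057]
0.0585 [292.29709739 130.10496277]
```

View pics/s2c.png

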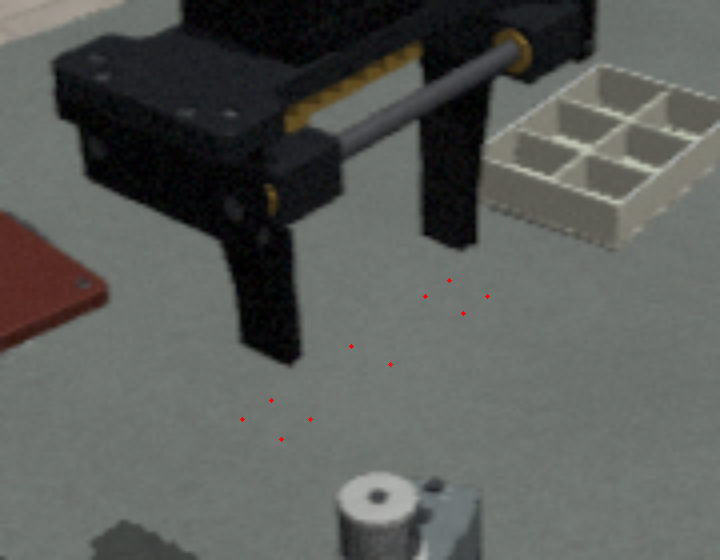

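```bash
python3 -c "
from h import *
from scipy.spatial.transform import Rotation as R
s=r.read_state();Rt=R.from_euler('xyz',s['ee_rot'],degrees=True).as_matrix()
import cv2
im=cv2.resize(cv2.imread('pics/s2.png')[0:200,160:360],None,fx=3,fy=3)
for z,c in((0,(0,0,255)),(-.035,(0,255,0)),(-.07,(255,0,0))):
 for y in(-.095,-.0585,-.0435,.0435,.0585,.095):
  for x in(-.0095,.0095,-.0375,.0375):
    if (z==-.07)==(abs(x)>.01)==(abs(y)>.09):
      p=px('scene',s['tool_pos']+Rt@[x,y,z])
      cv2.circle(im,tuple(int(a) for a in (p-[160,0])*3),2,c,-1)
cv2.imwrite('pics/s2d.png',im)
w=cv2.imread('pics/w1.png')
c=r.calibration('wrist');T=np.linalg.inv(np.array(c['T_tool_cam']))
for z,cc in((0,(0,0,255)),(-.035,(0,255,0)),(-.07,(255,0,0))):
 for y in(-.0585,-.0435,.0435,.0585):
  for x in(-.0095,.0095):
    q=c['K']@(T@[x,y,z,1])[:3];q=q[:2]/q[2];print(z,y,x,q.round());cv2.circle(w,tuple(int(a) for a in q),2,cc,-1)
cv2.imwrite('pics/w1d.png',w)
"
```

```text
0 -0.0585 -0.0095 [226. 247.]
0 -0.0585 0.0095 [223. 218.]
0 -0.0435 -0.0095 [251. 247.]
0 -0.0435 0.0095 [249. 218.]
0 0.0435 -0.0095 [393. 247.]
0 0.0435 0.0095 [395. 218.]
0 0.0585 -0.0095 [418. 247.]
0 0.0585 0.0095 [420. 218.]
-0.035 -0.0585 -0.0095 [208. 277.]
-0.035 -0.0585 0.0095 [204. 243.]
-0.035 -0.0435 -0.0095 [237. 277.]
-0.035 -0.0435 0.0095 [234. 243.]
-0.035 0.0435 -0.0095 [407. 277.]
-0.035 0.0435 0.0095 [410. 243.]
-0.035 0.0585 -0.0095 [436. 277.]
-0.035 0.0585 0.0095 [440. 243.]
-0.07 -0.0585 -0.0095 [182. 321.]
-0.07 -0.0585 0.0095 [176. 281.]
-0.07 -0.0435 -0.0095 [218. 321.]
-0.07 -0.0435 0.0095 [214. 281.]
-0.07 0.0435 -0.0095 [427. 322.]
-0.07 0.0435 0.0095 [431. 282.]
-0.07 0.0585 -0.0095 [463. 322.]
-0.07 0.0585 0.0095 [469. 282.]
```

View pics/s2d.png

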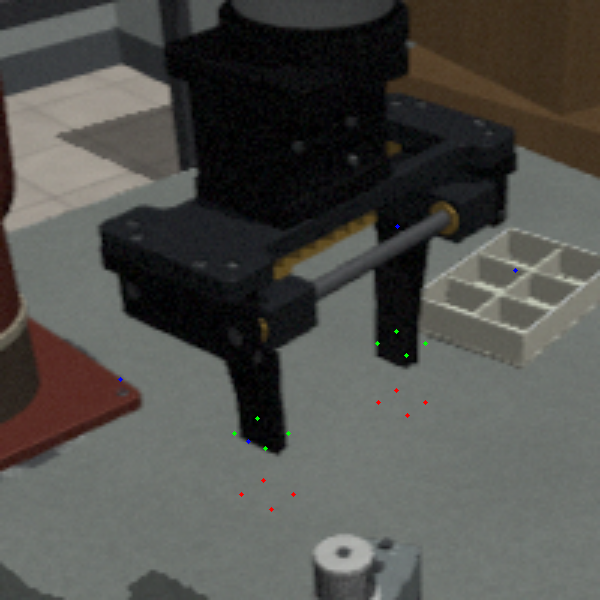

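View pics/w1d.png

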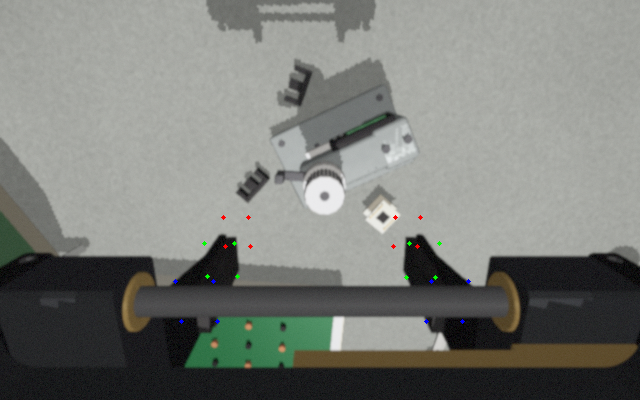

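Emit:
carry_out(commands="1 0.01 0.03 0.6 0; 1 0 0 0.6 0; 1 0 0 0.4 0; 1 0 0 0.2 0; 1 0 0 0 0", force=20)

```text
t: 3.15
tool_pos: [0.5436, -0.0242, 0.1514]
ee_rot: [180.0, 0.1, -171.7]
force: [0.0, 0.3, 0.1]
finger_gap: 1.0
```

```bash
python3 -c "
from h import *
delta(.5428,-.032,.149)
import cv2
cv2.imwrite('pics/s3.png',cv2.resize(r.camera('scene')[60:260,180:380],None,fx=3,fy=3))"
```

```text
pos [ 0.5436 -0.0242  0.1514] rot [ 1.7996e+02  1.3000e-01 -1.7165e+02] q [-34.5   8.8  36.1 103.7  -5.6  69.2 101.5] units [ 0.039 -0.153  0.048]
```

View pics/s3.png

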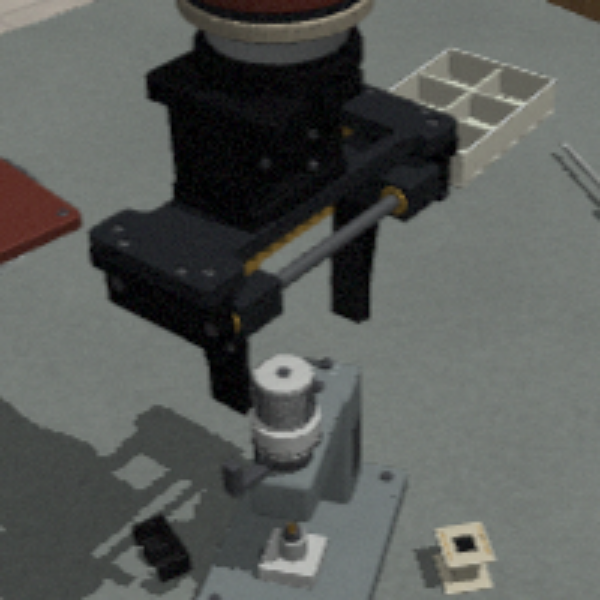

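Emit:
carry_out(commands="1 0.04 -0.15 0 0; 1 0 0 0 0; 1 0 0 0 0")

```text
t: 3.5
tool_pos: [0.5448, -0.0322, 0.1552]
ee_rot: [179.9, 0.4, -171.6]
force: [-0.6, 0.0, -0.5]
finger_gap: 1.002
```

```bash
python3 -c "
from h import *
delta(.5428,-.032,.149)"
```

```text
pos [ 0.5448 -0.0322  0.1552] rot [ 179.95    0.43 -171.63] q [-34.    8.6  36.4 103.5  -5.6  69.3 102.4] units [0.04  0.01  0.124]
```

Emit:
carry_out(commands="1 0.04 0 0.1 0; 1 0 0 0 0")

```text
t: 3.7
tool_pos: [0.5433, -0.0327, 0.1508]
ee_rot: [179.9, 0.5, -171.7]
force: [-0.4, 0.5, -0.3]
finger_gap: 1.002
```

Emit:
carry_out(commands="1 0 0 0 0")

```text
t: 3.8
tool_pos: [0.5434, -0.0327, 0.1509]
ee_rot: [179.9, 0.5, -171.7]
force: [0.2, -0.5, 0.9]
finger_gap: 1.003
```

Emit:
carry_out(commands="1 0 0 0 0")

```text
t: 3.9
tool_pos: [0.5433, -0.0327, 0.1508]
ee_rot: [179.9, 0.5, -171.7]
force: [-0.0, 0.3, 0.8]
finger_gap: 1.004
```

```bash
python3 -c "
from h import *
delta(.5428,-.032,.149)"
```

```text
pos [ 0.5433 -0.0327  0.1508] rot [ 179.94    0.53 -171.66] q [-34.    8.5  36.4 104.1  -5.6  68.7 102.4] units [0.008 0.016 0.036]
```

Emit:
carry_out(commands="-0.2 0 0 0 0;-0.2 0 0 0 0;-0.2 0 0 0 0;-0.4 0 0 0 0;-0.4 0 0 0 0;-0.4 0 0 0 0", force=5)

```text
t: 4.5
tool_pos: [0.5433, -0.0325, 0.1508]
ee_rot: [179.9, 0.5, -171.6]
force: [-0.0, -0.3, -0.1]
finger_gap: 0.539
```

```bash
python3 -c "
from h import *
delta(.5428,-.032,.149)
import cv2
cv2.imwrite('pics/s4.png',cv2.resize(r.camera('scene')[100:260,200:360],None,fx=4,fy=4)[:600])
cv2.imwrite('pics/w4.png',r.camera('wrist'))"
```

```text
pos [ 0.5433 -0.0325  0.1508] rot [ 179.94    0.52 -171.65] q [-34.    8.5  36.4 104.   -5.6  68.7 102.4] units [0.009 0.012 0.035]
```

View pics/s4.png

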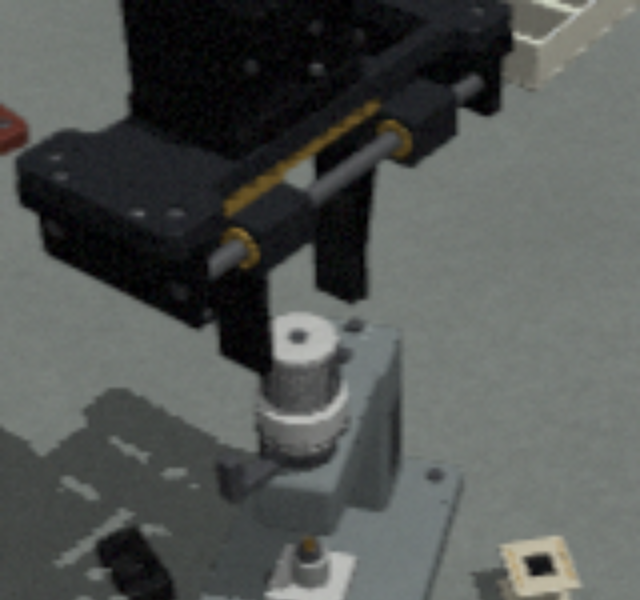

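View pics/w4.png

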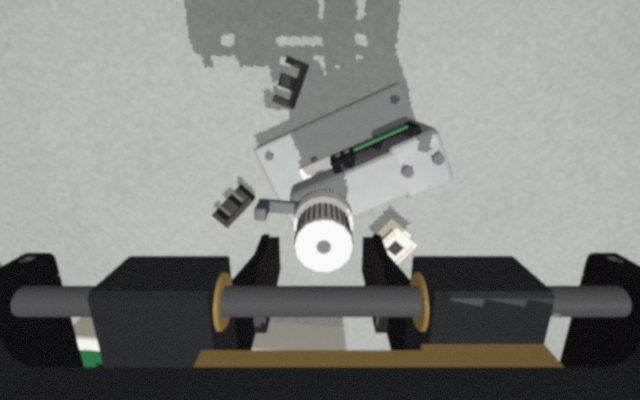

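Emit:
carry_out(commands="-0.4 0 0 0 0;-0.4 0 0 0 0;-0.4 0 0 0 0")

```text
t: 4.9
tool_pos: [0.5433, -0.0326, 0.1508]
ee_rot: [179.9, 0.5, -171.7]
force: [0.3, 0.2, -0.4]
finger_gap: 0.31
```

Emit:
carry_out(commands="-0.4 0 0 0 0")

```text
t: 5.0
tool_pos: [0.5434, -0.0326, 0.1508]
ee_rot: [179.9, 0.5, -171.6]
force: [0.0, 0.1, -0.1]
finger_gap: 0.301
```

```bash
python3 -c "
from h import *
delta(.5428,-.032,.149)
import cv2
cv2.imwrite('pics/s5.png',cv2.resize(r.camera('scene')[100:250,200:360],None,fx=4,fy=4))
cv2.imwrite('pics/w5.png',r.camera('wrist'))
s=r.read_state();print(s['wrist_torque'],s['force'],s['finger_gap'])"
```

```text
pos [ 0.5434 -0.0326  0.1508] rot [ 179.94    0.52 -171.65] q [-34.    8.5  36.4 104.   -5.6  68.7 102.4] units [0.01  0.013 0.036]
[ 0.11626969  0.03984673 -0.04058555] [ 0.11439933 -0.20094558 -0.14664814] 0.29961589178173703
```

View pics/s5.png

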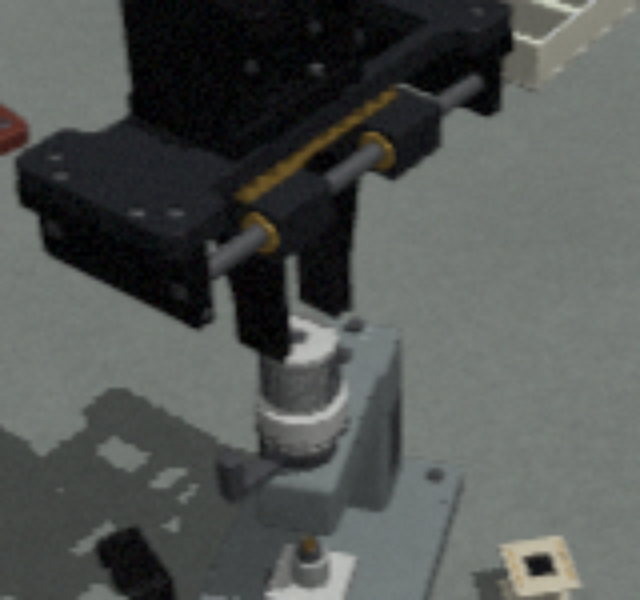

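View pics/w5.png

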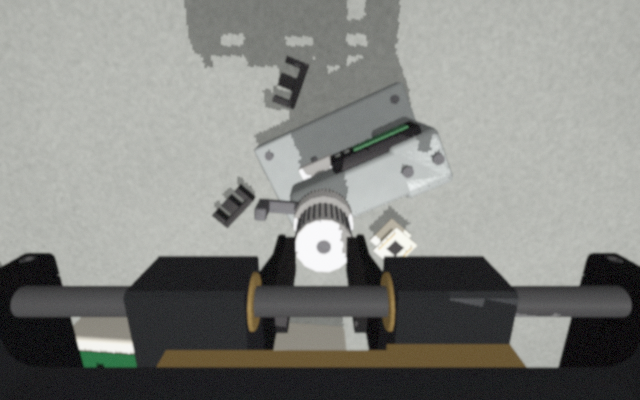

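Emit:
carry_out(commands="0.5 0 0 0 0;0.5 0 0 0 0;0.5 0 0 0 0;0.5 0 0 0 0;0.5 0 0 0 0;0.5 0 0 0 0;0.5 0 0 0 0")

```text
t: 5.8
tool_pos: [0.5434, -0.0326, 0.1508]
ee_rot: [179.9, 0.5, -171.6]
force: [-1.0, -0.3, -0.8]
finger_gap: 0.739
```

Emit:
carry_out(commands="0.5 0 0 0.3 0;0.5 0 0 0 0;0.5 0 0 0 0")

```text
t: 6.1
tool_pos: [0.5438, -0.0325, 0.1361]
ee_rot: [179.9, 0.6, -171.7]
force: [-0.2, -1.0, -0.1]
finger_gap: 0.752
```

```bash
python3 -c "
from h import *
delta(.5428,-.032,.12)
import cv2
cv2.imwrite('pics/s6.png',cv2.resize(r.camera('scene')[100:250,200:360],None,fx=4,fy=4))
"
```

```text
pos [ 0.5438 -0.0325  0.1361] rot [ 179.94    0.56 -171.65] q [-33.8   9.4  36.3 105.1  -6.2  66.9 102.9] units [0.022 0.013 0.322]
```

View pics/s6.png

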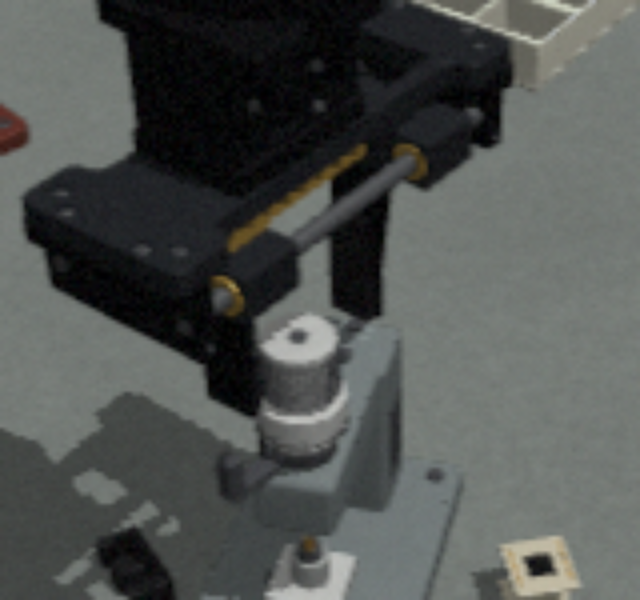

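Emit:
carry_out(commands="0.5 0.02 0.01 0.3 0;0.5 0 0 0 0;0.5 0 0 0 0")

```text
t: 6.45
tool_pos: [0.5431, -0.032, 0.1205]
ee_rot: [179.9, 0.6, -171.6]
force: [0.2, -0.2, 0.6]
finger_gap: 0.747
```

```bash
python3 -c "
from h import *
delta(.5428,-.032,.12)
import cv2
cv2.imwrite('pics/s7.png',cv2.resize(r.camera('scene')[100:250,200:360],None,fx=4,fy=4))
"
```

```text
pos [ 0.5431 -0.032   0.1205] rot [ 179.93    0.6  -171.65] q [-33.6  10.2  36.2 106.2  -6.8  65.1 103.4] units [0.005 0.001 0.01 ]
```

View pics/s7.png

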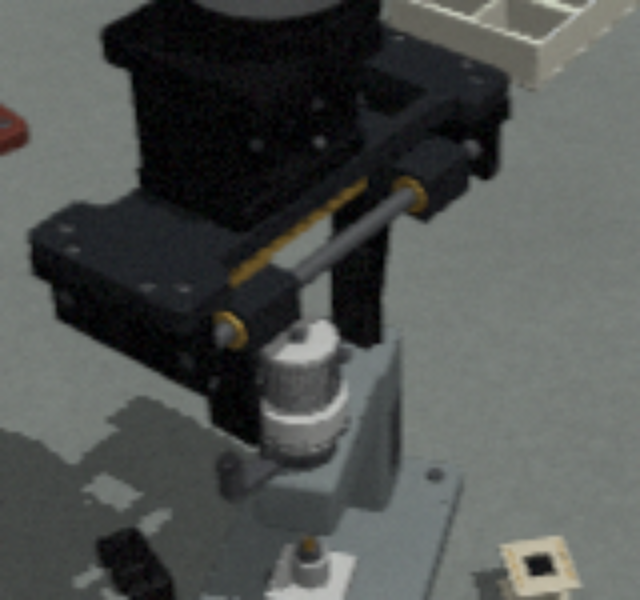

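```bash
python3 -c "
from h import *
from scipy.spatial.transform import Rotation as R
s=r.read_state();Rt=R.from_euler('xyz',s['ee_rot'],degrees=True).as_matrix()
for z in(0,-.025,-.03,-.035,-.04):
  print(z,[((px('scene',s['tool_pos']+Rt@[x,y,z])-[200,100])*4).round() for y in(-.0326,-.0476,.0326) for x in(-.0095,.0095)])
"
```

```text
0 [array([269., 487.]), array([233., 468.]), array([244., 508.]), array([209., 488.]), array([369., 402.]), array([334., 385.])]
-0.025 [array([265., 441.]), array([229., 422.]), array([239., 462.]), array([203., 443.]), array([367., 357.]), array([332., 340.])]
-0.03 [array([264., 432.]), array([228., 413.]), array([239., 453.]), array([202., 433.]), array([367., 348.]), array([332., 331.])]
-0.035 [array([263., 423.]), array([227., 404.]), array([238., 443.]), array([201., 424.]), array([367., 339.]), array([331., 322.])]
-0.04 [array([262., 413.]), array([226., 394.]), array([237., 434.]), array([200., 414.]), array([366., 329.]), array([331., 312.])]
```

Emit:
carry_out(commands="-0.1 0 0 -0.03 0;-0.1 0 0 0 0;-0.1 0 0 0 0;-0.1 0 0 0 0", force=6)

```text
t: 6.9
tool_pos: [0.5432, -0.032, 0.1226]
ee_rot: [179.9, 0.6, -171.6]
force: [-0.4, -0.1, -0.2]
finger_gap: 0.493
```

Emit:
carry_out(commands="-1 0 0 0 0;-1 0 0 0 0")

```text
t: 7.1
tool_pos: [0.5433, -0.0312, 0.1228]
ee_rot: [179.9, 0.6, -171.6]
force: [-2.0, 2.9, 1.7]
finger_gap: 0.364
```

Emit:
carry_out(commands="-1 0 0 0 0;-1 0 0 0 0")

```text
t: 7.3
tool_pos: [0.5432, -0.0312, 0.1228]
ee_rot: [179.9, 0.6, -171.6]
force: [0.0, 1.2, -0.8]
finger_gap: 0.367
```

```bash
cat > st.py <<'E'
from h import *
import sys
s=r.read_state()
print('t',round(s['t'],2),'pos',s['tool_pos'].round(4),'rot',s['ee_rot'].round(2),'q7',s['joint_positions'][6].round(2),'F',s['force'].round(2),'Tq',s['wrist_torque'].round(3),'e7',s['effort'][6].round(3),'gap',round(s['finger_gap'],3))
E
python3 st.py
```

```text
t 7.3 pos [ 0.5432 -0.0312  0.1228] rot [ 179.87    0.63 -171.61] q7 103.34 F [ 0.04  1.15 -0.82] Tq [0.018 0.079 0.053] e7 -0.001 gap 0.367
```

Emit:
carry_out(commands="-1 0 0 0 0;-1 0 0 0 0;-1 0 0 0 0", force=25)

```text
t: 7.6
tool_pos: [0.5432, -0.0312, 0.1228]
ee_rot: [179.9, 0.6, -171.6]
force: [-0.5, 0.7, -0.6]
finger_gap: 0.358
```

```bash
python3 st.py
```

```text
t 7.6 pos [ 0.5432 -0.0312  0.1228] rot [ 179.88    0.63 -171.6 ] q7 103.34 F [-0.5   0.68 -0.61] Tq [0.129 0.069 0.004] e7 -0.002 gap 0.358
```

Emit:
carry_out(commands="-1 0 0 0 0.4;-1 0 0 0 0")

```text
t: 7.8
tool_pos: [0.5432, -0.0312, 0.1228]
ee_rot: [179.8, 0.6, -174.9]
force: [0.1, 0.4, 0.5]
finger_gap: 0.362
```

```bash
python3 st.py
```

```text
t 7.8 pos [ 0.5432 -0.0312  0.1228] rot [ 179.84    0.62 -174.87] q7 100.14 F [0.13 0.38 0.54] Tq [0.088 0.145 0.041] e7 -0.935 gap 0.362
```

Emit:
carry_out(commands="-1 0 0 0 0.4;-1 0 0 0 0")

```text
t: 8.0
tool_pos: [0.5431, -0.0312, 0.1228]
ee_rot: [179.8, 0.6, -178.0]
force: [-0.5, 0.0, 1.1]
finger_gap: 0.362
```

```bash
python3 st.py
```

```text
t 8.0 pos [ 0.5431 -0.0312  0.1228] rot [ 179.81    0.6  -177.97] q7 97.11 F [-0.55  0.    1.06] Tq [-0.001  0.045  0.054] e7 -1.056 gap 0.362
```

Emit:
carry_out(commands="-1 0 0 0 0.4;-1 0 0 0 0")

```text
t: 8.2
tool_pos: [0.5431, -0.0312, 0.1228]
ee_rot: [179.8, 0.6, 179.1]
force: [-0.4, 0.6, 0.1]
finger_gap: 0.357
```

```bash
python3 st.py
```

```text
t 8.2 pos [ 0.5431 -0.0312  0.1228] rot [179.79   0.59 179.07] q7 94.2 F [-0.41  0.57  0.09] Tq [-0.044  0.115  0.132] e7 -1.105 gap 0.357
```

```bash
cat > st.py <<'E'
from h import *
a=[]
for i in range(4):
    s=r.read_state(); a.append(np.r_[s['wrist_torque'],s['joint_positions'][6],s['ee_rot'][2],s['finger_gap']])
    if i<3: r.camera('wrist')
a=np.array(a);print('t',round(s['t'],2),'Tz',a[:,2].round(3),'mean',a[:,2].mean().round(3),'q7',a[-1,3].round(2),'yaw',a[-1,4].round(2),'gap',a[-1,5].round(3),s['tool_pos'].round(4))
E
python3 st.py
```

```text
t 8.35 Tz [0.132 0.149 0.058 0.117] mean 0.114 q7 94.26 yaw 179.12 gap 0.361 [ 0.5431 -0.0312  0.1228]
```

Emit:
carry_out(commands="-1 0 0 0 0.4;-1 0 0 0 0")

```text
t: 8.55
tool_pos: [0.5431, -0.0312, 0.1228]
ee_rot: [179.8, 0.6, 176.1]
force: [0.1, 0.5, 0.4]
finger_gap: 0.358
```

```bash
python3 st.py
```

```text
t 8.7 Tz [0.162 0.134 0.165 0.161] mean 0.155 q7 91.35 yaw 176.14 gap 0.36 [ 0.5431 -0.0312  0.1228]
```

Emit:
carry_out(commands="-1 0 0 0 0.4;-1 0 0 0 0")

```text
t: 8.9
tool_pos: [0.543, -0.0312, 0.1228]
ee_rot: [179.7, 0.6, 173.0]
force: [-0.5, -0.1, 0.5]
finger_gap: 0.36
```

```bash
python3 st.py
```

```text
t 9.05 Tz [0.144 0.193 0.101 0.218] mean 0.164 q7 88.42 yaw 173.13 gap 0.362 [ 0.543  -0.0312  0.1228]
```

Emit:
carry_out(commands="-1 0 0 0 0.4;-1 0 0 0 0")

```text
t: 9.25
tool_pos: [0.543, -0.0311, 0.1228]
ee_rot: [179.7, 0.5, 170.0]
force: [-0.8, 0.7, 0.9]
finger_gap: 0.362
```

```bash
python3 st.py
```

```text
t 9.4 Tz [0.186 0.156 0.14  0.211] mean 0.174 q7 85.48 yaw 170.12 gap 0.361 [ 0.543  -0.0312  0.1228]
```

Emit:
carry_out(commands="-1 0 0 0 0.4;-1 0 0 0 0")

```text
t: 9.6
tool_pos: [0.543, -0.0311, 0.1228]
ee_rot: [179.7, 0.5, 167.0]
force: [-0.1, -0.4, 0.5]
finger_gap: 0.361
```

```bash
python3 st.py
```

```text
t 9.75 Tz [0.194 0.197 0.213 0.231] mean 0.209 q7 82.54 yaw 167.1 gap 0.359 [ 0.543  -0.0312  0.1228]
```

Emit:
carry_out(commands="-1 0 0 0 0.4;-1 0 0 0 0")

```text
t: 9.95
tool_pos: [0.5431, -0.0314, 0.1228]
ee_rot: [179.6, 0.5, 163.9]
force: [-0.1, 0.8, 0.6]
finger_gap: 0.364
```

```bash
python3 st.py
```

```text
t 10.1 Tz [ 0.015 -0.004 -0.036 -0.054] mean -0.02 q7 79.58 yaw 164.04 gap 0.359 [ 0.5431 -0.0315  0.1228]
```

Emit:
carry_out(commands="-1 0 0 0 0.4;-1 0 0 0 0")

```text
t: 10.3
tool_pos: [0.5431, -0.0314, 0.1228]
ee_rot: [179.6, 0.5, 160.9]
force: [0.6, -0.3, 1.4]
finger_gap: 0.363
```

```bash
python3 st.py
```

```text
t 10.45 Tz [-0.014  0.004  0.01   0.018] mean 0.005 q7 76.63 yaw 161.02 gap 0.36 [ 0.5431 -0.0314  0.1228]
```

Emit:
carry_out(commands="-1 0 0 0 0.4;-1 0 0 0 0")

```text
t: 10.65
tool_pos: [0.5431, -0.0314, 0.1228]
ee_rot: [179.6, 0.5, 157.9]
force: [-0.7, 0.9, 0.6]
finger_gap: 0.359
```

```bash
python3 st.py
```

```text
t 10.8 Tz [-0.063  0.05  -0.001 -0.026] mean -0.01 q7 73.69 yaw 157.99 gap 0.36 [ 0.5431 -0.0315  0.1228]
```

Emit:
carry_out(commands="-1 0 0 0 0.4;-1 0 0 0 0")

```text
t: 11.0
tool_pos: [0.543, -0.0314, 0.1228]
ee_rot: [179.6, 0.4, 154.9]
force: [0.3, 0.5, 0.5]
finger_gap: 0.355
```

```bash
python3 st.py
```

```text
t 11.15 Tz [ 0.021  0.02  -0.    -0.018] mean 0.006 q7 70.75 yaw 154.97 gap 0.363 [ 0.543  -0.0314  0.1228]
```

Emit:
carry_out(commands="-1 0 0 0 0.4;-1 0 0 0 0")

```text
t: 11.35
tool_pos: [0.543, -0.0315, 0.1228]
ee_rot: [179.5, 0.4, 151.9]
force: [-0.5, -0.2, 0.5]
finger_gap: 0.356
```

```bash
python3 st.py
```

```text
t 11.5 Tz [-0.037  0.021  0.018 -0.035] mean -0.008 q7 67.81 yaw 151.95 gap 0.362 [ 0.543  -0.0315  0.1228]
```

Emit:
carry_out(commands="-1 0 0 0 0.4;-1 0 0 0 0")

```text
t: 11.7
tool_pos: [0.543, -0.0314, 0.1228]
ee_rot: [179.5, 0.4, 148.8]
force: [0.2, 1.2, 1.1]
finger_gap: 0.364
```

```bash
python3 st.py
```

```text
t 11.85 Tz [0.044 0.012 0.029 0.051] mean 0.034 q7 64.88 yaw 148.94 gap 0.359 [ 0.543  -0.0314  0.1228]
```

Emit:
carry_out(commands="-1 0 0 0 0.4;-1 0 0 0 0")

```text
t: 12.05
tool_pos: [0.5429, -0.0314, 0.1228]
ee_rot: [179.5, 0.4, 145.8]
force: [-0.9, 0.7, 0.1]
finger_gap: 0.362
```

```bash
python3 st.py
```

```text
t 12.2 Tz [0.032 0.073 0.081 0.066] mean 0.063 q7 61.95 yaw 145.92 gap 0.364 [ 0.5429 -0.0314  0.1228]
```

Emit:
carry_out(commands="-1 0 0 0 0.4;-1 0 0 0 0")

```text
t: 12.4
tool_pos: [0.5429, -0.0314, 0.1228]
ee_rot: [179.5, 0.3, 142.8]
force: [0.5, -1.0, -0.2]
finger_gap: 0.362
```

```bash
python3 st.py
```

```text
t 12.55 Tz [0.068 0.077 0.059 0.117] mean 0.08 q7 59.02 yaw 142.91 gap 0.356 [ 0.5429 -0.0314  0.1228]
```

Emit:
carry_out(commands="-1 0 0 0 0.4;-1 0 0 0 0")

```text
t: 12.75
tool_pos: [0.5429, -0.0314, 0.1228]
ee_rot: [179.5, 0.3, 139.8]
force: [0.3, 0.0, 0.9]
finger_gap: 0.361
```

```bash
python3 st.py
```

```text
t 12.9 Tz [0.12  0.076 0.144 0.1  ] mean 0.11 q7 56.09 yaw 139.89 gap 0.364 [ 0.5428 -0.0314  0.1228]
```

Emit:
carry_out(commands="-1 0 0 0 0.4;-1 0 0 0 0")

```text
t: 13.1
tool_pos: [0.5428, -0.0313, 0.1228]
ee_rot: [179.5, 0.3, 136.8]
force: [0.2, 0.4, 0.5]
finger_gap: 0.359
```

```bash
python3 st.py
```

```text
t 13.25 Tz [0.18  0.092 0.129 0.168] mean 0.142 q7 53.16 yaw 136.88 gap 0.357 [ 0.5428 -0.0313  0.1228]
```

Emit:
carry_out(commands="-1 0 0 0 0.4;-1 0 0 0 0")

```text
t: 13.45
tool_pos: [0.5427, -0.0313, 0.1228]
ee_rot: [179.4, 0.2, 133.8]
force: [0.5, -0.5, 0.1]
finger_gap: 0.363
```

```bash
python3 st.py
```

```text
t 13.6 Tz [0.198 0.217 0.2   0.187] mean 0.201 q7 50.24 yaw 133.86 gap 0.359 [ 0.5428 -0.0313  0.1228]
```

Emit:
carry_out(commands="-1 0 0 0 0.4;-1 0 0 0 0")

```text
t: 13.8
tool_pos: [0.5427, -0.0313, 0.1228]
ee_rot: [179.4, 0.2, 130.8]
force: [0.7, -0.6, -0.1]
finger_gap: 0.362
```

```bash
python3 st.py
```

```text
t 13.95 Tz [0.253 0.205 0.232 0.221] mean 0.228 q7 47.32 yaw 130.85 gap 0.363 [ 0.5427 -0.0313  0.1228]
```

Emit:
carry_out(commands="-1 0 0 0 0.4;-1 0 0 0 0")

```text
t: 14.15
tool_pos: [0.5429, -0.0315, 0.1228]
ee_rot: [179.4, 0.2, 127.7]
force: [0.9, 0.5, -0.5]
finger_gap: 0.361
```

```bash
python3 st.py
```

```text
t 14.3 Tz [-0.019 -0.088 -0.002 -0.004] mean -0.028 q7 44.37 yaw 127.78 gap 0.366 [ 0.5429 -0.0315  0.1228]
```

Emit:
carry_out(commands="-1 0 0 0 0.4;-1 0 0 0 0")

```text
t: 14.5
tool_pos: [0.5428, -0.0315, 0.1228]
ee_rot: [179.4, 0.1, 124.7]
force: [0.4, 0.1, -0.0]
finger_gap: 0.36
```

```bash
python3 st.py
```

```text
t 14.65 Tz [-0.023 -0.049 -0.052 -0.018] mean -0.035 q7 41.45 yaw 124.76 gap 0.359 [ 0.5428 -0.0315  0.1228]
```

Emit:
carry_out(commands="-1 0 0 0 0.5;-1 0 0 0 0.5;-1 0 0 0 0.5;-1 0 0 0 0.5;-1 0 0 0 0")

```text
t: 15.15
tool_pos: [0.5427, -0.0314, 0.1228]
ee_rot: [179.4, -0.0, 108.6]
force: [0.0, -0.3, 0.5]
finger_gap: 0.36
```

```bash
python3 st.py
```

```text
t 15.3 Tz [0.052 0.114 0.144 0.083] mean 0.098 q7 25.99 yaw 108.75 gap 0.362 [ 0.5427 -0.0314  0.1228]
```

Emit:
carry_out(commands="-1 0 0 0 0.5;-1 0 0 0 0.5;-1 0 0 0 0")

```text
t: 15.6
tool_pos: [0.5426, -0.0313, 0.1228]
ee_rot: [179.4, -0.1, 100.9]
force: [0.9, 0.3, 0.7]
finger_gap: 0.359
```

```bash
python3 st.py
```

```text
t 15.75 Tz [0.156 0.167 0.186 0.144] mean 0.163 q7 18.51 yaw 100.99 gap 0.36 [ 0.5426 -0.0313  0.1228]
```

Emit:
carry_out(commands="-1 0 0 0 0.4;-1 0 0 0 0")

```text
t: 15.95
tool_pos: [0.5425, -0.0312, 0.1228]
ee_rot: [179.4, -0.2, 98.0]
force: [0.9, -0.9, 0.9]
finger_gap: 0.357
```

```bash
python3 st.py
```

```text
t 16.1 Tz [0.176 0.156 0.17  0.143] mean 0.161 q7 15.66 yaw 98.02 gap 0.359 [ 0.5426 -0.0312  0.1228]
```

Emit:
carry_out(commands="-1 0 0 0 0.4;-1 0 0 0 0")

```text
t: 16.3
tool_pos: [0.5425, -0.0312, 0.1228]
ee_rot: [179.4, -0.2, 94.9]
force: [0.9, -1.3, 0.2]
finger_gap: 0.362
```

```bash
python3 st.py
```

```text
t 16.45 Tz [0.191 0.219 0.185 0.18 ] mean 0.194 q7 12.78 yaw 95.01 gap 0.362 [ 0.5425 -0.0312  0.1228]
```

Emit:
carry_out(commands="-1 0 0 0 0.4;-1 0 0 0 0")

```text
t: 16.65
tool_pos: [0.5426, -0.0313, 0.1228]
ee_rot: [179.4, -0.3, 91.9]
force: [1.5, 0.7, -0.3]
finger_gap: 0.36
```

```bash
python3 st.py
```

```text
t 16.8 Tz [ 0.017  0.01  -0.065 -0.006] mean -0.011 q7 9.87 yaw 91.97 gap 0.358 [ 0.5427 -0.0313  0.1228]
```

Emit:
carry_out(commands="-1 0 0 0 0.4;-1 0 0 0 0")

```text
t: 17.0
tool_pos: [0.5426, -0.0313, 0.1228]
ee_rot: [179.4, -0.3, 88.8]
force: [1.9, -0.4, -0.8]
finger_gap: 0.358
```

```bash
python3 st.py
```

```text
t 17.15 Tz [-0.054 -0.049  0.043  0.037] mean -0.006 q7 6.97 yaw 88.94 gap 0.358 [ 0.5426 -0.0313  0.1228]
```

Emit:
carry_out(commands="-1 0 0 0 0.4;-1 0 0 0 0")

```text
t: 17.35
tool_pos: [0.5426, -0.0313, 0.1228]
ee_rot: [179.5, -0.3, 85.8]
force: [1.2, -0.0, 0.0]
finger_gap: 0.362
```

```bash
python3 st.py
```

```text
t 17.5 Tz [-0.028  0.014  0.047 -0.012] mean 0.005 q7 4.08 yaw 85.92 gap 0.36 [ 0.5426 -0.0313  0.1228]
```

Emit:
carry_out(commands="-1 0 0 0 0.5;-1 0 0 0 0.5;-1 0 0 0 0.5;-1 0 0 0 0.5;-1 0 0 0 0")

```text
t: 18.0
tool_pos: [0.5425, -0.0311, 0.1228]
ee_rot: [179.6, -0.5, 69.8]
force: [0.4, -0.9, -1.1]
finger_gap: 0.359
```

```bash
python3 st.py
```

```text
t 18.15 Tz [0.161 0.072 0.066 0.09 ] mean 0.097 q7 -11.17 yaw 69.92 gap 0.361 [ 0.5426 -0.0311  0.1228]
```

Emit:
carry_out(commands="-1 0 0 0 0.5;-1 0 0 0 0.4;-1 0 0 0 0")

```text
t: 18.45
tool_pos: [0.5425, -0.031, 0.1228]
ee_rot: [179.6, -0.5, 62.9]
force: [1.5, -1.6, -1.0]
finger_gap: 0.361
```

```bash
python3 st.py
```

```text
t 18.6 Tz [0.182 0.183 0.165 0.135] mean 0.166 q7 -17.79 yaw 62.95 gap 0.358 [ 0.5425 -0.031   0.1228]
```

Emit:
carry_out(commands="-1 0 0 0 0.4;-1 0 0 0 0")

```text
t: 18.8
tool_pos: [0.5425, -0.0309, 0.1228]
ee_rot: [179.7, -0.6, 59.9]
force: [1.9, -0.3, -0.4]
finger_gap: 0.358
```

```bash
python3 st.py
```

```text
t 18.95 Tz [0.23  0.145 0.178 0.174] mean 0.182 q7 -20.61 yaw 59.96 gap 0.361 [ 0.5425 -0.031   0.1228]
```

Emit:
carry_out(commands="-1 0 0 0 0.4;-1 0 0 0 0")

```text
t: 19.15
tool_pos: [0.5426, -0.031, 0.1228]
ee_rot: [179.7, -0.6, 56.8]
force: [2.4, -1.1, -0.6]
finger_gap: 0.361
```

```bash
python3 st.py
```

```text
t 19.3 Tz [-0.012 -0.025 -0.079 -0.077] mean -0.048 q7 -23.46 yaw 56.92 gap 0.364 [ 0.5427 -0.0311  0.1228]
```

Emit:
carry_out(commands="-1 0 0 0 0.4;-1 0 0 0 0;0.4 0 0 0 0;0.4 0 0 0 0;0.4 0 0 0 0;0.4 0 0 0 0;0.4 0 0 0 0")

```text
t: 20.0
tool_pos: [0.5418, -0.03, 0.1226]
ee_rot: [179.9, -0.6, 54.2]
force: [0.3, -0.3, -0.5]
finger_gap: 0.675
```

Emit:
carry_out(commands="0.4 0 0 -0.5 0;0.4 0 0 -0.5 0;0.4 0 0 -0.5 0;0.4 0 0 0 0")

```text
t: 20.4
tool_pos: [0.5401, -0.0307, 0.1994]
ee_rot: [180.0, -0.5, 54.2]
force: [0.3, 0.4, -0.3]
finger_gap: 0.7
```

```bash
python3 st.py; python3 -c "
from h import *
import cv2
cv2.imwrite('pics/s8.png',cv2.resize(r.camera('scene')[100:250,200:360],None,fx=4,fy=4))
cv2.imwrite('pics/w8.png',r.camera('wrist'))
"
```

```text
t 20.55 Tz [-0.012  0.009 -0.017  0.04 ] mean 0.005 q7 -30.12 yaw 54.2 gap 0.698 [ 0.5382 -0.0303  0.196 ]
```

View pics/s8.png

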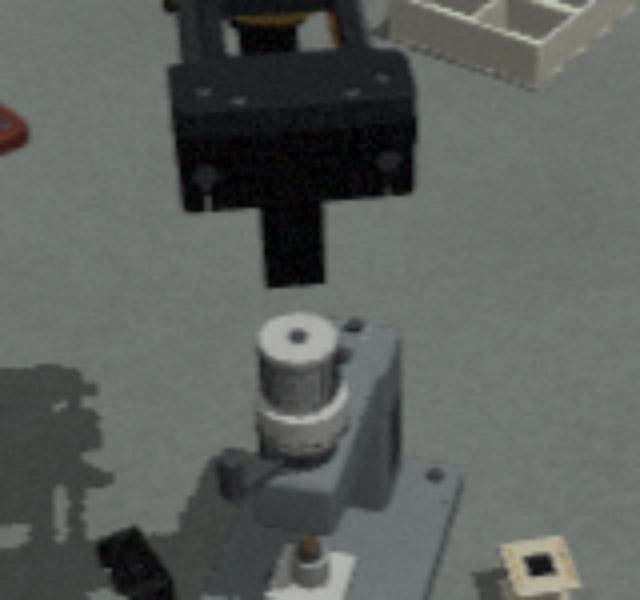

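View pics/w8.png

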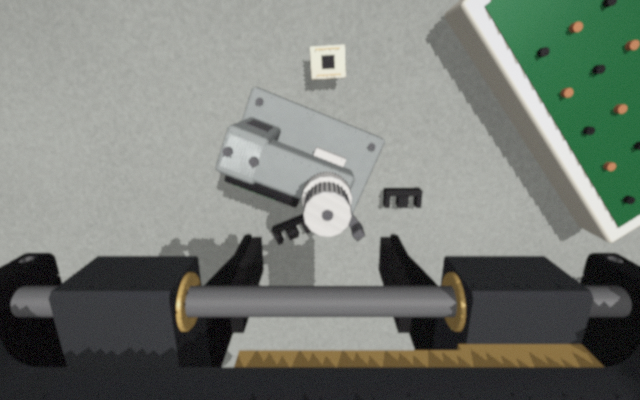

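Emit:
carry_out(commands="-1 0 0 0 -0.95;-1 0 0 0 -0.95;-1 0 0 0 -0.95;-1 0 0 0 -0.95;-1 0 0 0 -0.95;-1 0 0 0 0;-1 0 0 0 0;-1 0 0 0 0", force=10)

```text
t: 21.45
tool_pos: [0.5342, -0.0306, 0.1891]
ee_rot: [-179.4, -0.1, 93.2]
force: [-0.3, -0.6, -1.0]
finger_gap: 0.063
```

```bash
python3 -c "
from h import *
delta(.512,-.077,.2)
import cv2
cv2.imwrite('pics/w9.png',r.camera('wrist'))
"
```

```text
pos [ 0.5342 -0.0306  0.1891] rot [-1.7943e+02 -1.4000e-01  9.3210e+01] q [-48.    7.5  51.4 101.8  -6.2  74.2   8.1] units [-0.9   -0.497 -0.216]
```

View pics/w9.png

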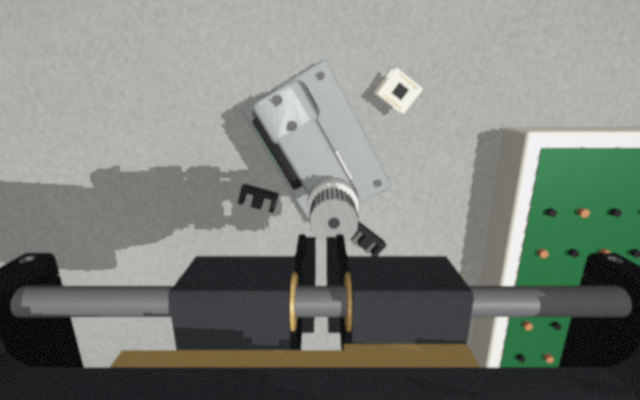

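Emit:
carry_out(commands="-1 -0.45 -0.25 -0.2 0;-1 -0.45 -0.25 0 0;-1 0 0 0 0;-1 0 0 0 0")

```text
t: 21.9
tool_pos: [0.5105, -0.0791, 0.1987]
ee_rot: [-179.4, -0.1, 92.9]
force: [-0.4, -0.4, 0.9]
finger_gap: 0.006
```

```bash
python3 -c "
from h import *
delta(.512,-.077,.13)
"
```

```text
pos [ 0.5105 -0.0791  0.1987] rot [-1.7941e+02 -1.3000e-01  9.2920e+01] q [-46.3   3.6  53.2 103.4  -3.   75.1  10.6] units [0.037 0.046 1.373]
```

Emit:
carry_out(commands="-1 0.03 0.03 0.5 0;-1 0 0 0.5 0;-1 0 0 0.3 0;-1 0 0 0 0")

```text
t: 22.3
tool_pos: [0.5117, -0.0766, 0.1313]
ee_rot: [-179.5, -0.2, 92.8]
force: [0.0, 0.5, 0.3]
finger_gap: 0.01
```

```bash
python3 -c "
from h import *
delta(.512,-.077,.094)
import cv2
cv2.imwrite('pics/s10.png',cv2.resize(r.camera('scene')[90:240,190:350],None,fx=4,fy=4))
cv2.imwrite('pics/w10.png',r.camera('wrist'))
"
```

```text
pos [ 0.5117 -0.0766  0.1313] rot [-179.52   -0.22   92.82] q [-44.6   8.3  53.2 108.5  -7.4  67.2  14. ] units [-0.012  0.011  0.746]
```

View pics/s10.png

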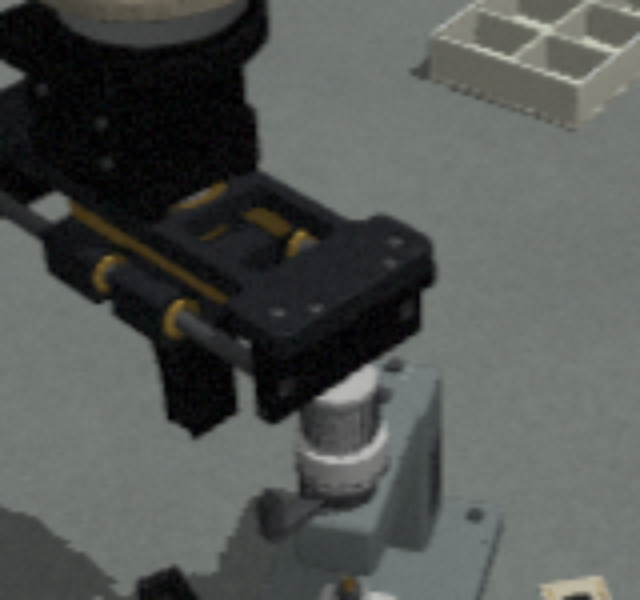

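View pics/w10.png

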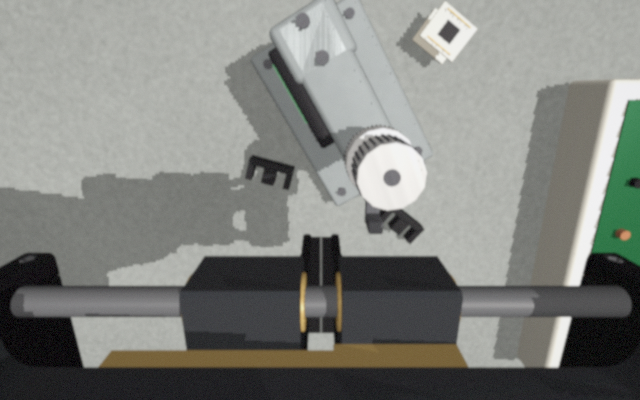

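```bash
python3 -c "
from h import *
from scipy.spatial.transform import Rotation as R
s=r.read_state();Rt=R.from_euler('xyz',s['ee_rot'],degrees=True).as_matrix()
for z in(-.02,-.03,-.04,-.08,-.09,-.10,-.11):
  print(z,[((px('scene',s['tool_pos']+Rt@[x,y,z])-[190,90])*4).round() for x,y in((-.0375,.095),(.0375,.095),(-.0095,.008),(-.0095,-.008),(.0095,.008))])
"
```

```text
-0.02 [array([301., 599.]), array([442., 495.]), array([201., 452.]), array([174., 433.]), array([237., 428.])]
-0.03 [array([300., 580.]), array([442., 476.]), array([199., 433.]), array([172., 414.]), array([235., 410.])]
-0.04 [array([298., 560.]), array([442., 457.]), array([196., 413.]), array([169., 395.]), array([233., 390.])]
-0.08 [array([291., 478.]), array([442., 376.]), array([186., 332.]), array([158., 314.]), array([224., 310.])]
-0.09 [array([290., 456.]), array([442., 354.]), array([183., 311.]), array([155., 293.]), array([222., 289.])]
-0.1 [array([288., 434.]), array([442., 333.]), array([181., 289.]), array([152., 271.]), array([220., 267.])]
-0.11 [array([286., 411.]), array([442., 310.]), array([178., 267.]), array([149., 249.]), array([218., 245.])]
```

Emit:
carry_out(commands="-1 0 0 0.4 0;-1 0 0 0.2 0;-1 0 0 0.1 0;-1 0 0 0 0")

```text
t: 22.8
tool_pos: [0.5155, -0.0763, 0.1006]
ee_rot: [-180.0, -0.3, 92.8]
force: [0.2, 0.0, 0.9]
finger_gap: 0.008
```

```bash
cat > arc.py <<'E'
from h import *
import sys
from scipy.spatial.transform import Rotation as R
ax=np.array([.5430,-.0317]); s=r.read_state()
d=s['tool_pos'][:2]-ax; az=np.degrees(np.arctan2(d[1],d[0]))
print('t',round(s['t'],2),'az',az.round(1),'rad',(np.hypot(*d)*1000).round(1),'z',s['tool_pos'][2].round(4),'yaw',s['ee_rot'][2].round(1),'F',s['force'].round(1),'Tq',s['wrist_torque'].round(2),'q7',s['joint_positions'][6].round(1))
Ri=R.from_euler('xyz',s['ee_rot'],degrees=True).inv()
for D in map(float,sys.argv[1:]):
    a=np.radians(az+D);p=np.r_[ax+.044*np.array([np.cos(a),np.sin(a)]),.094]
    print(D,(Ri.apply(p-s['tool_pos'])/.05).round(3))
E
python3 arc.py 8 16; python3 -c "
from h import *
import cv2
cv2.imwrite('pics/s11.png',cv2.resize(r.camera('scene')[100:250,190:350],None,fx=4,fy=4))
cv2.imwrite('pics/w11.png',r.camera('wrist'))
"
```

```text
t 22.8 az -121.6 rad 52.4 z 0.1006 yaw 92.8 F [0.2 0.  0.9] Tq [-0.11  0.06  0.03] q7 16.3
8.0 [0.076 0.201 0.133]
16.0 [0.029 0.314 0.132]
```

View pics/s11.png

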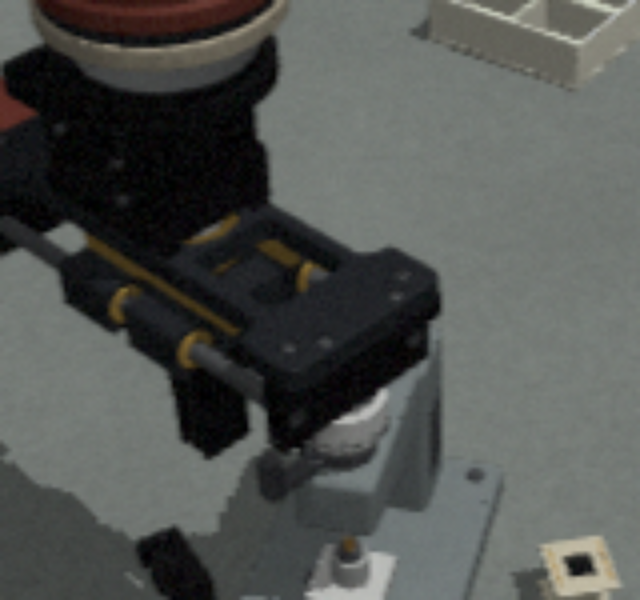

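View pics/w11.png

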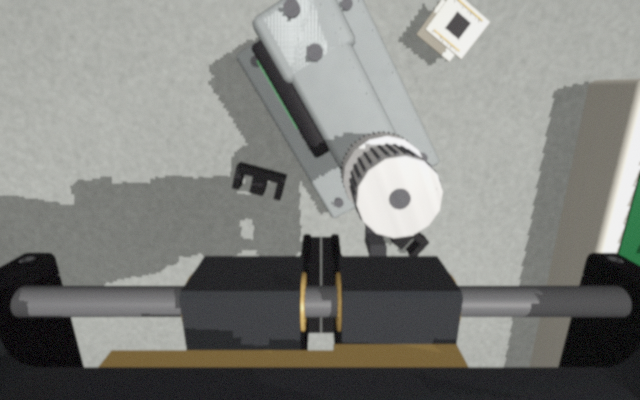

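Emit:
carry_out(commands="-1 0.05 0 0.14 0;-1 0 0 0 0")

```text
t: 23.1
tool_pos: [0.5165, -0.0736, 0.0947]
ee_rot: [179.9, -0.3, 92.8]
force: [-0.5, 0.6, 0.5]
finger_gap: 0.004
```

```bash
python3 arc.py 8 16
```

```text
t 23.1 az -122.2 rad 49.6 z 0.0947 yaw 92.8 F [-0.5  0.6  0.5] Tq [-0.09  0.03 -0.03] q7 16.4
8.0 [0.028 0.169 0.015]
16.0 [-0.02   0.282  0.015]
```

Emit:
carry_out(commands="-1 0 0.2 0 0;-1 0 0 0 0")

```text
t: 23.3
tool_pos: [0.5277, -0.0727, 0.0952]
ee_rot: [179.8, -0.3, 92.9]
force: [-0.3, -0.4, 0.4]
finger_gap: 0.007
```

```bash
python3 arc.py 8 16
```

```text
t 23.3 az -110.5 rad 43.7 z 0.0952 yaw 92.9 F [-0.3 -0.4  0.4] Tq [-0.09  0.02  0.01] q7 17.4
8.0 [-0.046  0.113  0.023]
16.0 [-0.07   0.234  0.023]
```

Emit:
carry_out(commands="-1 -0.03 0.12 0.01 0;-1 0 0 0 0")

```text
t: 23.5
tool_pos: [0.5345, -0.0741, 0.0946]
ee_rot: [179.9, -0.3, 92.9]
force: [-0.7, -0.4, 0.8]
finger_gap: 0.003
```

```bash
python3 arc.py 8 16
```

```text
t 23.5 az -101.4 rad 43.2 z 0.0946 yaw 92.9 F [-0.7 -0.4  0.8] Tq [-0.05  0.02  0.  ] q7 18.2
8.0 [-0.037  0.117  0.013]
16.0 [-0.042  0.24   0.013]
```

Emit:
carry_out(commands="-1 -0.02 0.12 0.01 -0.8;-1 0 0 0 0")

```text
t: 23.7
tool_pos: [0.5405, -0.0752, 0.0939]
ee_rot: [179.9, -0.3, 99.4]
force: [0.2, 0.3, 0.2]
finger_gap: 0.004
```

```bash
python3 arc.py 8 16;  python3 -c "
from h import *
import cv2
cv2.imwrite('pics/s12.png',cv2.resize(r.camera('scene')[100:250,190:350],None,fx=4,fy=4))
"
```

```text
t 23.7 az -93.3 rad 43.6 z 0.0939 yaw 99.4 F [0.2 0.3 0.2] Tq [-0.1   0.05  0.  ] q7 25.0
8.0 [-0.027  0.119 -0.001]
16.0 [-0.029  0.242 -0.001]
```

View pics/s12.png

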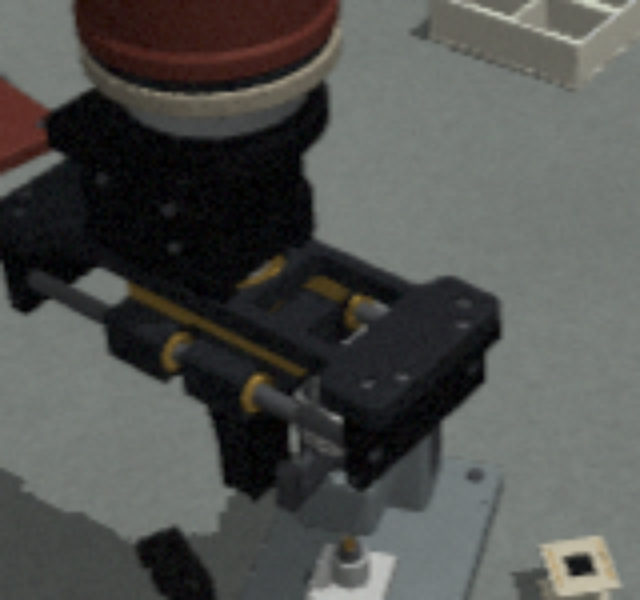

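Emit:
carry_out(commands="-1 -0.02 0.12 0 -1;-1 -0.01 0.12 0 -1;-1 0 0 0 0")

```text
t: 24.05
tool_pos: [0.551, -0.0749, 0.0937]
ee_rot: [179.9, -0.2, 115.0]
force: [0.2, 0.4, -0.5]
finger_gap: 0.008
```

```bash
python3 arc.py 8 16;  python3 -c "
from h import *
import cv2
cv2.imwrite('pics/s13.png',cv2.resize(r.camera('scene')[100:250,190:350],None,fx=4,fy=4))
"
```

```text
t 24.05 az -79.5 rad 44.0 z 0.0937 yaw 115.0 F [ 0.2  0.4 -0.5] Tq [-0.07  0.02  0.03] q7 40.3
8.0 [-0.023  0.121 -0.006]
16.0 [-0.029  0.243 -0.006]
```

View pics/s13.png

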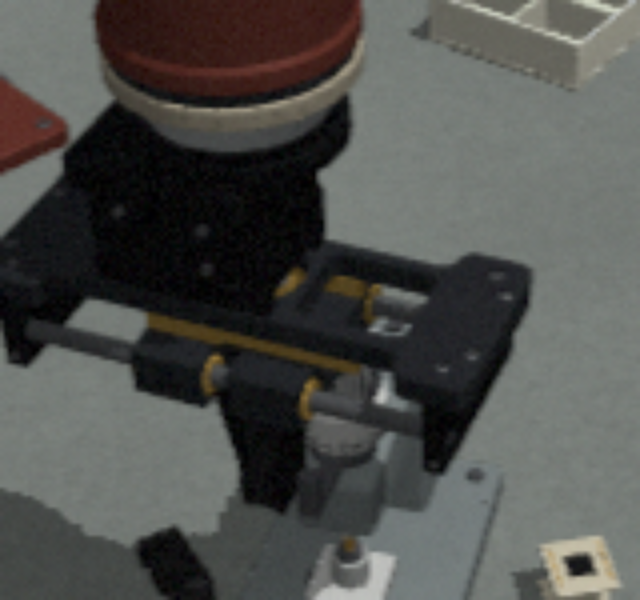

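Emit:
carry_out(commands="-1 -0.02 0.12 0 -1;-1 -0.01 0.12 0 -1;-1 0 0 0 0")

```text
t: 24.4
tool_pos: [0.5607, -0.0718, 0.0936]
ee_rot: [179.9, -0.2, 130.2]
force: [-0.3, 0.2, 0.2]
finger_gap: 0.003
```

```bash
python3 arc.py 8 16
```

```text
t 24.4 az -66.2 rad 43.8 z 0.0936 yaw 130.2 F [-0.3  0.2  0.2] Tq [-0.04 -0.04  0.04] q7 54.6
8.0 [-0.03   0.119 -0.007]
16.0 [-0.039  0.241 -0.007]
```

Emit:
carry_out(commands="-1 -0.02 0.12 0 -1;-1 0 0 0 0")

```text
t: 24.6
tool_pos: [0.5651, -0.0694, 0.0936]
ee_rot: [179.9, -0.2, 137.4]
force: [-0.3, 0.1, -0.3]
finger_gap: 0.006
```

```bash
python3 arc.py 4 8;  python3 -c "
from h import *
import cv2
cv2.imwrite('pics/s14.png',cv2.resize(r.camera('scene')[100:250,190:350],None,fx=4,fy=4))
"
```

```text
t 24.6 az -59.6 rad 43.7 z 0.0936 yaw 137.4 F [-0.3  0.1 -0.3] Tq [-0.01  0.03 -0.02] q7 61.3
4.0 [-0.022  0.058 -0.008]
8.0 [-0.034  0.118 -0.008]
```

View pics/s14.png

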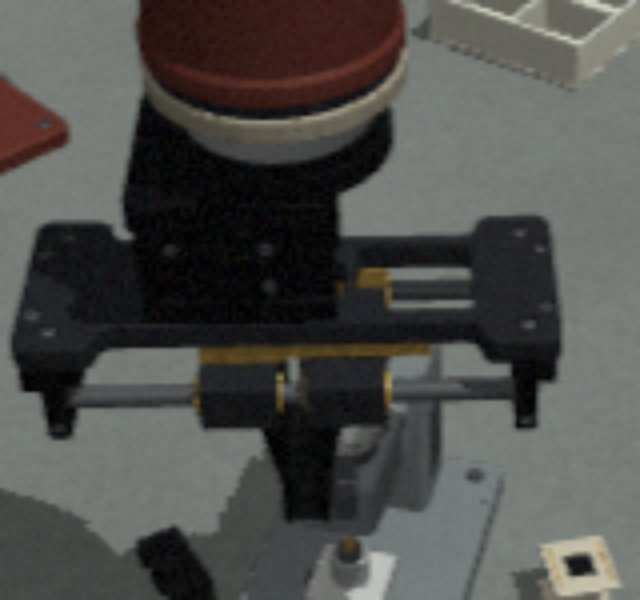

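Emit:
carry_out(commands="-1 -0.03 0.12 0 -1;-1 0 0 0 0")

```text
t: 24.85
tool_pos: [0.5689, -0.0668, 0.0935]
ee_rot: [179.9, -0.3, 144.4]
force: [-0.2, 0.4, -0.6]
finger_gap: 0.006
```

```bash
python3 arc.py 4 8
```

```text
t 24.85 az -53.5 rad 43.6 z 0.0935 yaw 144.4 F [-0.2  0.4 -0.6] Tq [-0.05 -0.01 -0.03] q7 67.8
4.0 [-0.024  0.057 -0.01 ]
8.0 [-0.037  0.117 -0.01 ]
```

Emit:
carry_out(commands="-1 -0.03 0.08 0 -0.6;-1 0 0 0 0")

```text
t: 25.05
tool_pos: [0.5714, -0.0649, 0.0934]
ee_rot: [179.9, -0.3, 148.3]
force: [0.7, 0.1, 0.7]
finger_gap: 0.002
```

```bash
python3 arc.py 4 8
```

```text
t 25.05 az -49.5 rad 43.7 z 0.0934 yaw 148.3 F [0.7 0.1 0.7] Tq [ 0.01 -0.03 -0.03] q7 71.4
4.0 [-0.022  0.057 -0.012]
8.0 [-0.035  0.118 -0.012]
```

Emit:
carry_out(commands="-1 -0.02 0.06 0 -0.5;-1 0 0 0 0")

```text
t: 25.25
tool_pos: [0.5729, -0.0635, 0.0933]
ee_rot: [179.9, -0.3, 151.4]
force: [-0.2, -0.6, -0.4]
finger_gap: 0.006
```

```bash
python3 arc.py 4 8;  python3 -c "
from h import *
import cv2
cv2.imwrite('pics/s15.png',cv2.resize(r.camera('scene')[100:250,190:350],None,fx=4,fy=4))
"
```

```text
t 25.25 az -46.7 rad 43.7 z 0.0933 yaw 151.4 F [-0.2 -0.6 -0.4] Tq [-0.   -0.03  0.04] q7 74.3
4.0 [-0.024  0.057 -0.013]
8.0 [-0.036  0.117 -0.013]
```

View pics/s15.png

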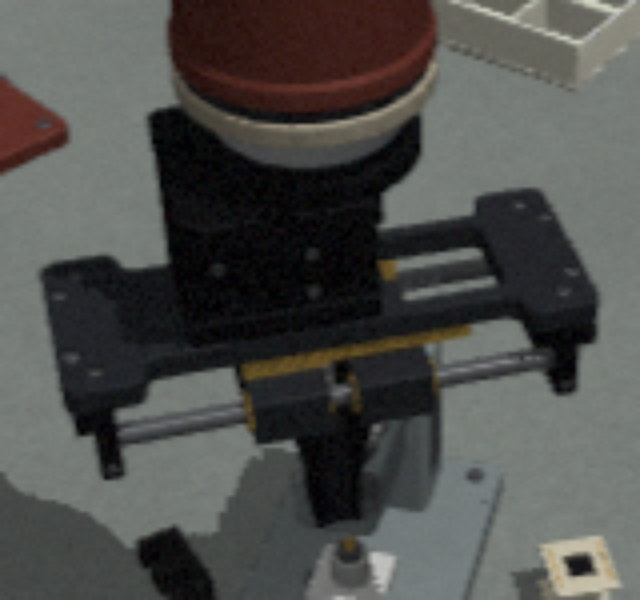

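Emit:
carry_out(commands="-1 -0.02 0.06 -0.01 -0.4;-1 0 0 0 0")

```text
t: 25.5
tool_pos: [0.5737, -0.0631, 0.0935]
ee_rot: [180.0, -0.4, 153.8]
force: [-0.5, 0.1, 1.3]
finger_gap: 0.003
```

```bash
python3 arc.py 4
```

```text
t 25.5 az -45.7 rad 43.9 z 0.0935 yaw 153.8 F [-0.5  0.1  1.3] Tq [-0.05  0.01  0.06] q7 76.5
4.0 [-0.02   0.058 -0.009]
```

Emit:
carry_out(commands="-1 -0.02 0.06 -0.01 -0.4;-1 0 0 0 0")

```text
t: 25.7
tool_pos: [0.5738, -0.0635, 0.0935]
ee_rot: [-179.8, -0.5, 156.3]
force: [1.2, 0.4, 0.3]
finger_gap: 0.004
```

```bash
python3 arc.py 4
```

```text
t 25.7 az -45.9 rad 44.3 z 0.0935 yaw 156.3 F [1.2 0.4 0.3] Tq [ 0.01 -0.01 -0.02] q7 78.8
4.0 [-0.016  0.06  -0.011]
```

Emit:
carry_out(commands="-1 -0.02 0.06 -0.01 -0.4;-1 0 0 0 0")

```text
t: 25.9
tool_pos: [0.5742, -0.0637, 0.0935]
ee_rot: [-179.7, -0.6, 158.9]
force: [0.4, 0.1, 0.0]
finger_gap: 0.007
```

```bash
python3 arc.py 4
```

```text
t 25.9 az -45.8 rad 44.6 z 0.0935 yaw 158.9 F [0.4 0.1 0. ] Tq [ 0.   -0.01  0.04] q7 81.1
4.0 [-0.012  0.062 -0.01 ]
```

Emit:
carry_out(commands="-1 0 0.12 0 0;-1 0 0.02 0 0")

```text
t: 26.1
tool_pos: [0.5742, -0.0637, 0.0934]
ee_rot: [-179.3, -0.6, 158.1]
force: [-0.9, -0.8, 1.1]
finger_gap: 0.004
```

```bash
python3 arc.py 4;  python3 -c "
from h import *
import cv2
cv2.imwrite('pics/s16.png',cv2.resize(r.camera('scene')[100:250,190:350],None,fx=4,fy=4))
cv2.imwrite('pics/w16.png',r.camera('wrist'))
"; python3 arc.py
```

```text
t 26.1 az -45.7 rad 44.7 z 0.0934 yaw 158.1 F [-0.9 -0.8  1.1] Tq [-0.08  0.16 -0.03] q7 80.0
4.0 [-0.01   0.062 -0.013]
t 26.2 az -45.2 rad 44.5 z 0.0933 yaw 158.1 F [-3.6 -6.6  0.5] Tq [-1.52  0.66  0.01] q7 80.1
```

View pics/s16.png

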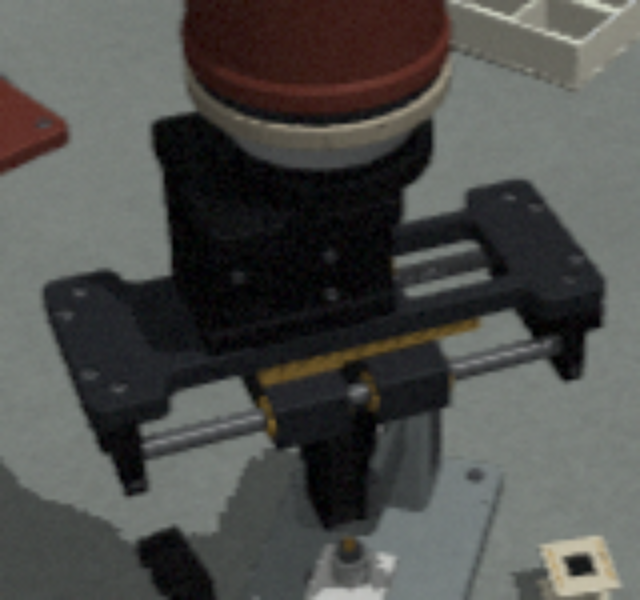

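View pics/w16.png

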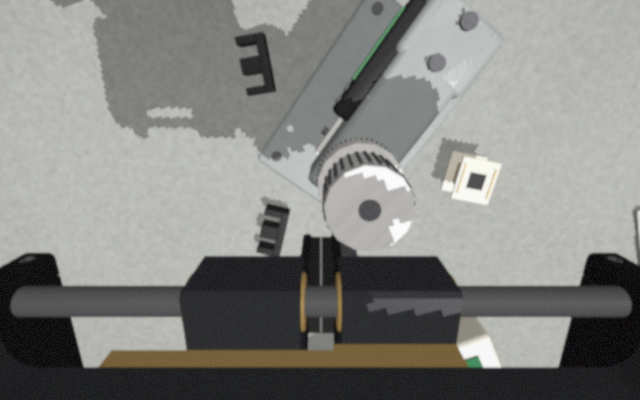

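Emit:
carry_out(commands="-1 0 -0.3 0 0;-1 0 -0.3 0 0;-1 0 0 -0.6 0;-1 0 0 -0.8 0;-1 0 0 -0.8 0;-1 0 0 0 0")

```text
t: 26.8
tool_pos: [0.5621, -0.0943, 0.2069]
ee_rot: [-179.5, -0.7, 157.4]
force: [0.6, -0.5, 0.1]
finger_gap: 0.002
```

Emit:
carry_out(commands="-1 -0.5 -0.8 -0.2 0;-1 -0.5 -0.8 0 0;-1 -0.5 -0.8 0 0;-1 -0.5 -0.8 0 0;-1 0 0 0 0;-1 0 0 0 0")

```text
t: 27.4
tool_pos: [0.5931, -0.2864, 0.2159]
ee_rot: [-179.9, -0.5, 157.3]
force: [0.4, 0.9, 0.0]
finger_gap: 0.003
```

```bash
python3 arc.py;  python3 -c "
from h import *
import cv2
cv2.imwrite('pics/s17.png',cv2.resize(r.camera('scene')[150:310,190:360],None,fx=3.7,fy=3.7,interpolation=2))
cv2.imwrite('pics/t17.png',cv2.resize(r.camera('top')[160:280,290:430],None,fx=5,fy=5,interpolation=2))
"; python3 arc.py
```

```text
t 27.4 az -78.9 rad 259.6 z 0.2159 yaw 157.3 F [0.4 0.9 0. ] Tq [ 0.01 -0.01  0.  ] q7 101.8
t 27.5 az -78.9 rad 258.7 z 0.2162 yaw 157.4 F [-0.8 -0.1  0.5] Tq [ 0.02 -0.04 -0.  ] q7 101.8
```

View pics/s17.png

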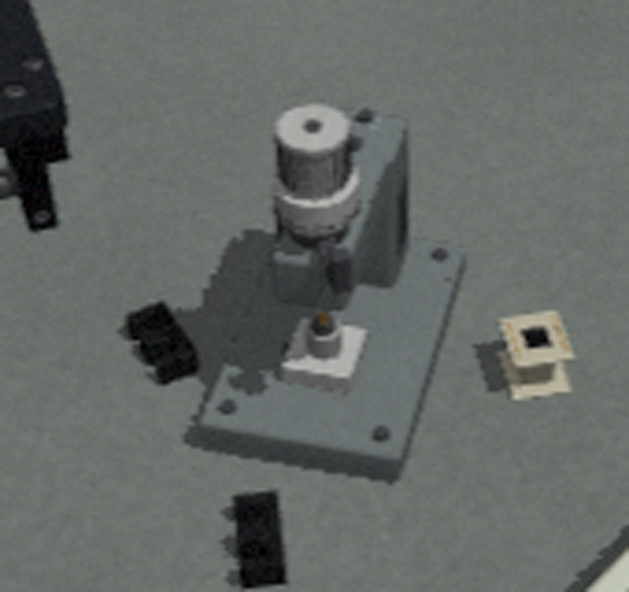

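View pics/t17.png

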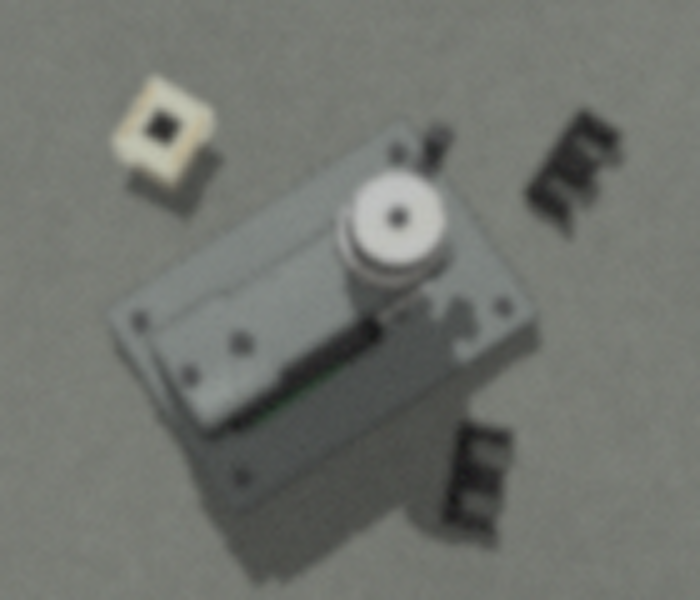

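```bash
python3 -c "
from h import *
p=atz('top',290+437/5,160+135/5,.135);d=p[:2]-[.543,-.0317];print(p,np.hypot(*d),np.degrees(np.arctan2(d[1],d[0])))
p=atz('scene',190+338/3.7,150+262/3.7,.128);d=p[:2]-[.543,-.0317];print(p,np.hypot(*d),np.degrees(np.arctan2(d[1],d[0])))
r.hand_in()"
```

```text
[ 0.57877188 -0.05002527  0.135     ] 0.04019257179708513 -27.125215944508383
[ 0.5773778  -0.04999387  0.128     ] 0.03894225320319837 -28.019315826423938
the job is handed in; nothing more can be done
```

I turned the click-stop knob clockwise by four clicks in one grip and let go. Then I pushed the lock lever to its far stop with closed fingers, backed away and handed the job in at 27.5 s. It reported no verdict.

- **Clicks:** I felt four snaps, with the torque climbing to about 0.2 N m and dropping to zero each time. They came at tool yaw of about 165.5, 129.3, 93.5 and 58.4 degrees, so about 36 degrees apart. I let go in the free play just after the fourth. The spindle's own 0.2 mm of travel is too small to see, so this rests on the felt clicks.
- **Lever:** The push ended against a clear stop at about 7.5 N. The last pictures put the tab at about −27 to −28 degrees in the world; the far stop should be at about −28.
- **Bystanders:** The two cores and the bobbin appear at the same pixels as at the start. The arm is well clear of everything.
- **Grip:** 25 N was commanded on the knob, below the 35 N limit.

**Disagreement:** The real fingertips end about 28 mm above the reported TCP position, not at it. A first closing at the nominal height met nothing above the knob. I measured the offset in the pictures and worked with it from then on.

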